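# Load a bench kiln with enamel plaques

## Task

Crank the handwheel a full turn until the kiln tray is fully out, carry every enamel plaque on the bench to the tray with the spatula slid under it (never touch a plaque with the fingers) so that all stand flat on the tray, face up, inside its rim. Then crank the wheel all the way back so that the loaded tray is fully in the kiln, and finish with the spatula lying flat and lengthwise on its blue mat again. Leave the other things where they are; there may be two or three plaques.

Things in the scene. Friction and masses are not known exactly. Their poses are not given: they have to be found in the camera images.
- plaque_blue: enamelled copper plaque, top blue with a white ring, 120 g: flat plate 76 mm (x) by 80 mm (y), 4 mm thick, its two y edges folded down into feet 18 mm high, 4 mm thick, along all of x: a low bridge 22 mm high with a gap 72 mm wide, 18 mm high, open at both x ends. Origin: centre of the footprint at the feet's underside; z up. May be absent (None).
- plaque_red: enamelled copper plaque, top red with a yellow ring, 120 g: flat plate 76 mm (x) by 80 mm (y), 4 mm thick, its two y edges folded down into feet 18 mm high, 4 mm thick, along all of x: a low bridge 22 mm high with a gap 72 mm wide, 18 mm high, open at both x ends. Origin: centre of the footprint at the feet's underside; z up. May be absent (None).
- plaque_green: enamelled copper plaque, top green with a white ring, 120 g: flat plate 76 mm (x) by 80 mm (y), 4 mm thick, its two y edges folded down into feet 18 mm high, 4 mm thick, along all of x: a low bridge 22 mm high with a gap 72 mm wide, 18 mm high, open at both x ends. Origin: centre of the footprint at the feet's underside; z up. May be absent (None).
- spatula: steel spatula, 200 g. Origin: centre of the blade's underside; x to the blade tip. Blade 90 (x) x 44 x 3 mm; a neck rises to a wooden handle (x = -186 to -66 mm, 14 mm wide, 18 mm high, centred 40 mm above the blade's underside). A foot 30 mm wide under the handle's rear end (x = -183 mm) reaches down to blade level: the spatula stands level on blade and foot.
- spatula_grip (a point): where to grip the spatula's handle: middle of its width and height, x = -100 mm, 40 mm above the blade's underside
- spatula_mid (a point): middle of the spatula's length at underside level, x = -70 mm in the spatula's frame
- mat: thin blue mat flat on the bench, the spatula's parking place, 290 mm (x) by 100 mm (y); origin at its centre. At the start the spatula lies on it lengthwise, blade towards +x of the mat
- kiln: fixed low grey kiln housing, 140 mm high, 410 mm wide, open towards the robot; x points into it, front face at x = 90 mm. Origin on the bench under the tray's centre when the tray is fully out; fully in, it is 150 mm further in x. Flat steel tray, inside 125 mm (x) by 330 mm (y), floor 28 mm above the bench, rim 5 mm higher on all sides: fits three plaques along y, feet along x
- wheel_axis (a point): centre of the top face of the red handwheel (132 mm across) on its fixed vertical axis, 66 mm above the bench, left of the tray
- knob_top (a point): centre of the top of the black crank knob: upright cylinder, 18 mm across, 48 mm high, on the wheel 50 mm from its axis (top 114.5 mm, wheel's face 66 mm above the bench); it spins freely about itself, so the gripper need not turn with the wheel
- wheel (a joint): handwheel angle, rad, counted through the whole turn, 0 to 6.7 between hard stops, growing counter-clockwise seen from above. Rack and pinion moves the tray out 22.4 mm per rad: 0 = tray fully in the kiln, 6.7 = fully out (150 mm). About 2 to 3 N at the knob turns it; it stays where left.
- steel_dish: low round steel dish, 100 mm across, 25 mm high; origin at its underside; not part of the job
- flux_jar: amber jar with white cap, 56 mm across, 70 mm high; origin at its underside; not part of the job
- base_weight: stepped dark steel weight, 90 mm across, 40 mm high; origin at its underside; not part of the job
- brush: brush lying on the bench; origin at its underside; not part of the job
- water_cup: white cup, 70 mm across, 70 mm high; origin at its underside; not part of the job
- charcoal_block: black soldering block, 90 x 60 x 30 mm; origin at its underside; not part of the job

How it is judged (in metres and radians):
On the way, in this order (a step that is already met when the one before it is completed fails the run):
1. the handwheel has been cranked a full turn: the tray is fully out (value of joint wheel above 6.55 rad), for 0.2 s.
2. all plaques stand flat inside the rim of the drawn-out tray (x of plaque_blue in the frame of kiln between -0.03 and 0.03 m and y of plaque_blue in the frame of kiln between -0.13 and 0.13 m and z of plaque_blue in the frame of kiln between 0.024 and 0.032 m and angle between each of plaque_blue, plaque_red, plaque_green's own z axis and vertical below 0.06 rad and linear speed of each of plaque_blue, plaque_red, plaque_green below 0.05 m/s and x of plaque_red in the frame of kiln between -0.03 and 0.03 m and y of plaque_red in the frame of kiln between -0.13 and 0.13 m and z of plaque_red in the frame of kiln between 0.024 and 0.032 m and x of plaque_green in the frame of kiln between -0.03 and 0.03 m and y of plaque_green in the frame of kiln between -0.13 and 0.13 m and z of plaque_green in the frame of kiln between 0.024 and 0.032 m and value of joint wheel above 6.3 rad), for 0.3 s.
At the end, for the whole second after the job is handed in: Wheel below 0.15 rad; every plaque at rest on the tray floor inside the rim (within 4 mm of floor height, 0.06 rad of level, 30 mm across and 130 mm along from the centre); spatula flat on its mat, middle within 60 mm along and 45 mm across, within 0.35 rad, blade either way (x of plaque_blue in the frame of kiln between 0.12 and 0.18 m and y of plaque_blue in the frame of kiln between -0.13 and 0.13 m and z of plaque_blue in the frame of kiln between 0.024 and 0.032 m and angle between each of plaque_blue, plaque_red, plaque_green, spatula's own z axis and vertical below 0.06 rad and linear speed of each of plaque_blue, plaque_red, plaque_green, spatula below 0.05 m/s and x of plaque_red in the frame of kiln between 0.12 and 0.18 m and y of plaque_red in the frame of kiln between -0.13 and 0.13 m and z of plaque_red in the frame of kiln between 0.024 and 0.032 m and x of plaque_green in the frame of kiln between 0.12 and 0.18 m and y of plaque_green in the frame of kiln between -0.13 and 0.13 m and z of plaque_green in the frame of kiln between 0.024 and 0.032 m and x of spatula_mid in the frame of mat between -0.06 and 0.06 m and y of spatula_mid in the frame of mat between -0.045 and 0.045 m and angle between the x axis of spatula and the x axis of mat, either way round below 0.35 rad and height (world z) of spatula_mid below 0.006 m and value of joint wheel below 0.15 rad); the robot touches nothing.
It fails at once if a plaque is touched by the fingers (contact force between any of plaque_blue, plaque_red, plaque_green and the fingers above 1 N).
It fails at once if another thing on the bench is moved by more than 50 mm (distance of any of steel_dish, flux_jar, base_weight, brush, water_cup, charcoal_block from where it was at the start of the episode above 0.05 m).
Of plaque_blue, plaque_red, plaque_green only 2 to 3 are there at a start; the rules pass over those that are not, and their reading is None.
At some moment in a run one of plaque_blue, plaque_red, plaque_green, spatula may be knocked a few centimetres aside while the robot is not near it.
It also fails if it takes over 210 s, if anything falls off the work surface, if the arm or the gripper's body presses on something with over 40 N, if the wrist force passes 120 N, or if a joint passes its speed limit or range.

## Robot

A 6-joint arm with a two-finger parallel gripper is mounted at the origin on the work surface. World frame = base frame: x ahead of the robot, y to its left, z up, the work surface at z = 0. Lengths are in mm, angles in rad, forces in N, time in s.
With the tool pointing down it reaches from about 300 to 775 mm from the base axis. Payload 14.6 kg.
Tool frame: the origin (TCP) lies at the very end of the fingers, on their centre line; the grasp point (between the pads) lies 19 mm behind it; z points along the fingers, y is the line along which they close (so a half turn about z gives the same grasp; the last joint's range is limited). The gripper opens to 94 mm and grips with 3 to 60 N. Pads are 16 mm wide; open, the fingers measure 119 mm over their backs; the gripper's body (75 mm by 177 mm) begins 78 mm behind the grasp point.
Start: joints at [-0.067, 0.3, 1.521, -0, 1.321, -0.067], TCP at [549.99, -0.002, 205.446] pointing down, gripper open.
Joint ranges: [-3.03, 3.03], [-0.79, 2.21], [0.23, 2.52], [-1.04, 4.18], [0, 3.07], [-2.55, 2.55]. Speed limits (rad/s): [2.22, 2.22, 2.57, 3.14, 3.14, 3.14].

## Interface

Orientations are given as [roll, pitch, yaw] about the fixed x, y, z axes, in that order (R = Rz(yaw) Ry(pitch) Rx(roll)).
In Python, from cell import manip gives the robot as it stands.
- The arm moves only by the tool servo_tool, never from a script. Its argument "rows" is a list of rows, each a list of 7 numbers: the turn, a rotation vector about the world's x, y, z in degrees, then the shift along the world's x, y, z in mm, then the closure, from 0 (fully open) to 1 (shut). In form: [[rx, ry, rz, dx, dy, dz, fingers], ...]. A call has 1 to 20 rows; each row shifts and turns the commanded pose from where the row before left it; what a row does not reach is not made up. A row lasts 1/8 s, in which the tool goes at most 62.5 mm and 10.7 degrees, less where a joint would pass 70% of its speed; a pose out of reach is approached as far as the arm can. A call with a gripper value outside its range is refused whole. The fingers move at their own pace and stop on an object; "grip_force" is the grip in N (left out, the last holds). Time passes only in rows, so rows that do not move let the fingers close. It gives the time, the measured TCP pose, the force, the opening and the grip force at its end, in the units of the state.
- manip.read_state(): the state, without advancing time (a new reading comes with each control period).
- manip.camera(name): name is "scene" or "side" or "wrist"; returns the picture (400x640x3 uint8, red, green, blue); there is no depth.
- manip.camera_info(name): a dict with "fx", "fy", "cx", "cy" (pixels), "position" and "rotation" of the camera in the world; the wrist camera has in their place "T_tool_cam" (4x4, takes a point from camera to tool coordinates, whose origin is the TCP and whose axes are the flange's). Camera axes: x right, y down, z forward; pixel columns grow to the right and rows downward; lengths in mm; the calibration is good to about 2 mm. The wrist camera is an equidistant fisheye: a pixel r from the principal point sees the ray r / f radians off the axis. A picture is of the moment at which its call begins: read the wrist's pose just before it. camera_info takes no time and is no camera call.
- manip.sign_off(): hands the job in; it is judged then, once.
The state is a dict: "clock": time; "joints": joint angles; "qd": joint speeds; "effort": joint torques, N m; "eef_pos": TCP position; "eef_rot": TCP orientation; "wrist_force": force on the tool from outside, world axes, zero at the start; "moment": the same for the moment, N m; "finger_gap": finger opening in mm; "finger_force": force on a finger pad.
Only numpy, scipy, OpenCV 4.12 (cv2) and the standard library are available. Lean on these libraries where they do the work, as an engineer would, in place of code of your own. Each camera call takes 0.05 s, during which the arm holds its last target. There are 200 camera calls.

## Working session

There is one attempt and no reset: what is moved stays moved. The work goes in short steps, Python scripts to look and compute and a tool call to move; the robot and the scene stay as the last step left them, time stands still between calls to the robot, and variables do not carry over. Pictures are saved under pics/ and viewed, at most 14 in all, crops included, and the job is handed in when it is done.

Besides the shell and the picture viewer there is one more tool, called after "Emit:" as name([rows], argument=value, ...), one row to a line, values as JSON. servo_tool: Moves the arm, as the interface text tells. Its arguments: {"type":"object","properties":{"rows":{"type":"array","items":{"type":"array","items":{"type":"number"}}},"grip_force":{"type":"number"}},"required":["rows"]}

```bash
ls; mkdir -p pics; cat > t.py <<'E'
from cell import manip
import cv2,numpy as np,sys
def shot(n,f):
    im=manip.camera(n); cv2.imwrite('pics/'+f,cv2.cvtColor(im,cv2.COLOR_RGB2BGR)); return im
def ray(n,uv):
    c=manip.camera_info(n); R=np.array(c['rotation']); 
    d=R@np.array([(uv[0]-c['cx'])/c['fx'],(uv[1]-c['cy'])/c['fy'],1.]); return np.array(c['position'],float),d
def onz(n,uv,z):
    p,d=ray(n,uv); return p+d*(z-p[2])/d[2]
def proj(n,P):
    c=manip.camera_info(n); q=np.array(c['rotation']).T@(np.array(P)-np.array(c['position'])); return c['fx']*q[0]/q[2]+c['cx'],c['fy']*q[1]/q[2]+c['cy']
E
python3 - <<'E'
from t import *
for n in('scene','side'):
    shot(n,n+'0.png'); print(manip.camera_info(n))
print(manip.camera_info('wrist')); print(manip.read_state())
E
```

```text
pics
{'fx': 461.2910147908243, 'fy': 461.2910147908243, 'cx': 312.7934498602776, 'cy': 197.21456267085242, 'position': array([ 994.71411794,  582.26852139, 1249.94200278]), 'rotation': array([-2.55599777, -0.01052256,  2.44974556])}
{'fx': 409.46749382523114, 'fy': 409.46749382523114, 'cx': 319.28724403352976, 'cy': 202.90677796156183, 'position': array([ 261.70247001,  831.47866365, 1121.78170993]), 'rotation': array([-2.42957903,  0.01712955, -2.89231145])}
{'fx': 309.70691628693146, 'fy': 309.70691628693146, 'cx': 321.66241258574667, 'cy': 200.73624230235396, 'T_tool_cam': array([[ 6.00343998e-04, -9.64537613e-01, -2.63944753e-01,
         7.61721388e+01],
       [ 9.99999808e-01,  6.20331325e-04,  7.61896738e-06,
        -4.84538614e-01],
       [ 1.56384418e-04, -2.63944706e-01,  9.64537800e-01,
        -1.79201060e+02],
       [ 0.00000000e+00,  0.00000000e+00,  0.00000000e+00,
         1.00000000e+00]])}
{'clock': 0.1, 'joints': array([-6.66240158e-02,  3.00412241e-01,  1.52150550e+00, -1.39189797e-05,
        1.32067268e+00, -6.66125654e-02]), 'qd': array([ 0.0004849 ,  0.00039683, -0.00041347,  0.00123181, -0.0010893 ,
       -0.00080545]), 'effort': array([ 1.84928511e-03, -5.32644153e+01, -3.53284299e+01,  7.10431044e-02,
        2.34944851e-02, -7.30603051e-05]), 'eef_pos': array([ 5.49776704e+02, -4.90102078e-03,  2.04950582e+02]), 'eef_rot': array([-3.14059620e+00, -5.29622491e-05,  1.57078830e+00]), 'wrist_force': array([-0.22827648, -1.12881181,  0.54880892]), 'moment': array([ 0.01772217,  0.00290771, -0.00501718]), 'finger_force': 0.0, 'finger_gap': 93.76087133349841}
```

View pics/scene0.png

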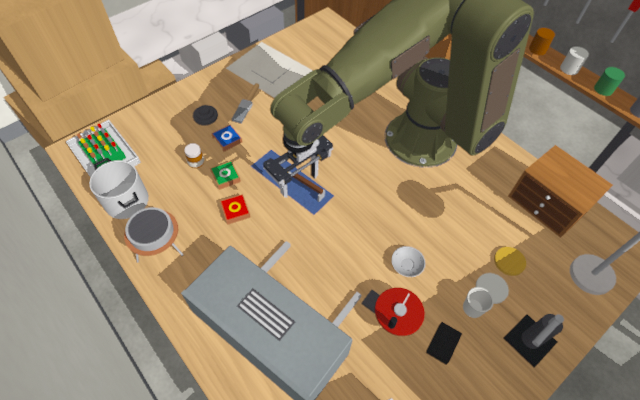

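View pics/side0.png

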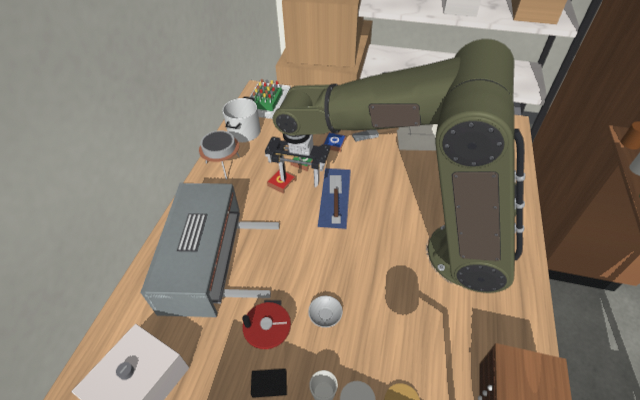

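```bash
cat >> t.py <<'E'
from scipy.spatial.transform import Rotation as Ro
def ray(n,uv):
    c=manip.camera_info(n); R=Ro.from_euler('xyz',c['rotation']).as_matrix()
    d=R@np.array([(uv[0]-c['cx'])/c['fx'],(uv[1]-c['cy'])/c['fy'],1.]); return np.array(c['position'],float),d
def proj(n,P):
    c=manip.camera_info(n); q=Ro.from_euler('xyz',c['rotation']).as_matrix().T@(np.array(P)-np.array(c['position'])); return c['fx']*q[0]/q[2]+c['cx'],c['fy']*q[1]/q[2]+c['cy']
RNG={'blue':((100,150,90),(125,255,255)),'green':((50,130,60),(80,255,255)),'red':((0,180,90),(6,255,255)),'mat':((105,90,40),(125,215,160))}
def blobs(n,im,col,z,lo=60,roi=None):
    h=cv2.cvtColor(im,cv2.COLOR_RGB2HSV); m=cv2.inRange(h,*RNG[col])
    m=cv2.morphologyEx(m,cv2.MORPH_CLOSE,np.ones((3,3)))
    out=[]
    for c in cv2.findContours(m,cv2.RETR_EXTERNAL,cv2.CHAIN_APPROX_NONE)[0]:
        if cv2.contourArea(c)<lo: continue
        W=np.array([onz(n,p,z)[:2] for p in c[:,0]],np.float32)
        r=cv2.minAreaRect(W); u,v=c[:,0].mean(0)
        out.append((r,(int(u),int(v)),cv2.contourArea(c)))
    return out
E
python3 - <<'E'
from t import *
for n in('scene','side'):
    im=cv2.cvtColor(cv2.imread(f'pics/{n}0.png'),cv2.COLOR_BGR2RGB)
    for c,z in(('blue',22),('green',22),('red',22),('mat',1)):
        for r,uv,a in blobs(n,im,c,z): 
            print(n,c,np.round(r[0]),np.round(r[1]),round(r[2],1),uv,a)
n='scene'
for uv in[(230,247),(183,295),(305,398),(350,348)]: print(uv,onz(n,uv,140).round())
for uv in[(187,184),(231,185),(209,313),(148,296)]: print('side',uv,onz('side',uv,140).round())
print('wheel',onz('scene',(400,311),66),onz('side',(266,325),66))
im=cv2.imread('pics/scene0.png'); cv2.imwrite('pics/c1.png',np.hstack([cv2.resize(im[270:350,350:450],None,fx=4,fy=4,interpolation=cv2.INTER_CUBIC),cv2.resize(im[100:230,170:300],(320,320),interpolation=cv2.INTER_CUBIC)]))
E
```

```text
scene blue [ 534. -428.] [69. 66.] 85.9 (226, 135) 259.5
scene green [ 629. -297.] [72. 66.] 76.2 (224, 172) 315.0
scene green [ 898. -644.] [165.  99.] 89.5 (99, 148) 472.0
scene green [-772.  272.] [175.  69.] 10.6 (610, 80) 334.0
scene red [520. 402.] [134. 133.] 2.3 (399, 311) 1774.5
scene red [ 680. -165.] [75. 69.] 70.3 (234, 206) 406.5
scene red [-1309.    82.] [99. 39.] 13.8 (634, 4) 78.0
scene mat [459. -77.] [ 93. 146.] 9.2 (308, 195) 656.5
scene mat [ 480. -223.] [ 94. 125.] 8.5 (267, 166) 214.0
side blue [ 540. -429.] [66. 64.] 85.9 (334, 139) 141.0
side green [ 903. -643.] [ 94. 161.] 1.3 (269, 100) 163.0
side red [ 683. -165.] [66. 63.] 71.2 (280, 179) 95.0
side mat [ 473. -145.] [ 94. 282.] 8.7 (334, 198) 1408.0
side mat [ 544. -453.] [79. 69.] 85.5 (334, 139) 172.0
(230, 247) [791.   6. 140.]
(183, 295) [959.  44. 140.]
(305, 398) [874. 427. 140.]
(350, 348) [722. 410. 140.]
side (187, 184) [935.  36. 140.]
side (231, 185) [791.   6. 140.]
side (209, 313) [672. 445. 140.]
side (148, 296) [851. 439. 140.]
wheel [536.04630218 410.73101377  66.        ] [536.79170149 410.84860231  66.        ]
```

View pics/c1.png

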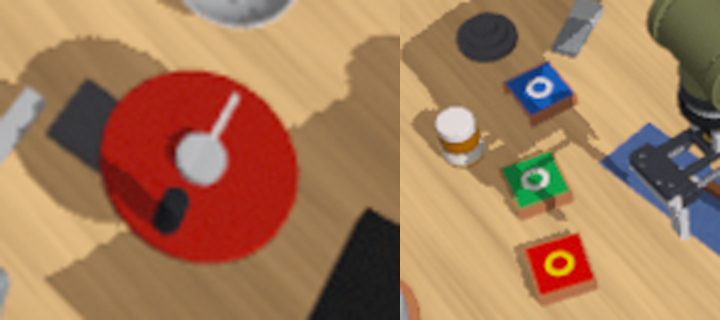

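```bash
python3 - <<'E'
from t import *
for n,b in(('scene',(350,450,270,350)),('side',(230,300,290,360))):
    im=cv2.cvtColor(cv2.imread(f'pics/{n}0.png'),cv2.COLOR_BGR2RGB)
    for r,uv,a in blobs(n,im,'red',66):
        if a>700: print(n,'wheel',r); wc=r[0]
    h=cv2.cvtColor(im,cv2.COLOR_RGB2HSV)
    m=cv2.inRange(h,(0,0,0),(180,255,60)); M=np.zeros_like(m); M[b[2]:b[3],b[0]:b[1]]=m[b[2]:b[3],b[0]:b[1]]
    for c in cv2.findContours(M,cv2.RETR_EXTERNAL,cv2.CHAIN_APPROX_NONE)[0]:
        if cv2.contourArea(c)>15:
            u=c[:,0].mean(0); P=onz(n,u,90)[:2]; print(n,'dark',u,cv2.contourArea(c),P,np.hypot(*(P-np.array(wc))),np.ptp(c[:,0],axis=0))
            print(' vertical px at P',proj(n,[*P,66]),proj(n,[*P,114.5]))
E
```

```text
scene wheel ((536.7005615234375, 408.38409423828125), (129.08056640625, 128.5634307861328), 2.255025863647461)
scene dark [440.84615385 338.73076923] 374.0 [517.52587594 530.16988571] 123.28603964494833 [21 27]
 vertical px at P (np.float64(438.5770038640346), np.float64(341.51742211859016)) (np.float64(443.2447340961796), np.float64(335.78516817615656))
scene dark [392.28 322.16] 49.5 [581.85955492 422.36810827] 47.2745950036163 [ 8 10]
 vertical px at P (np.float64(390.8606760241999), np.float64(325.17097170322734)) (np.float64(393.7793006919033), np.float64(318.97936468704745))
scene dark [371.25   300.3125] 142.0 [583.06247462 345.65301293] 78.00394572607091 [15 20]
 vertical px at P (np.float64(370.20810454992795), np.float64(303.60001394397284)) (np.float64(372.34961906812504), np.float64(296.84284954776945))
side dark [246.42857143 320.64285714] 55.0 [585.54951366 421.35088752] 50.54065544585808 [ 7 12]
 vertical px at P (np.float64(247.7680564777276), np.float64(324.4863926822584)) (np.float64(245.0145741919621), np.float64(316.58551537935887))
```

Emit:
servo_tool([
  [0, 0, 9, 3.5, 42, 0, 0.4],
  [0, 0, 9, 3.5, 42, 0, 0.4],
  [0, 0, 9, 3.5, 42, 0, 0.4],
  [0, 0, 9, 3.5, 42, 0, 0.4],
  [0, 0, 9, 3.5, 42, 0, 0.4],
  [0, 0, 9, 3.5, 42, 0, 0.4],
  [0, 0, 9, 3.5, 42, 0, 0.4],
  [0, 0, 9, 3.5, 42, 0, 0.4],
  [0, 0, 9, 3.5, 42, 0, 0.4],
  [0, 0, 9, 3.5, 42, 0, 0.4],
  [0, 0, 0, 0, 0, 0, 0.4],
  [0, 0, 0, 0, 0, 0, 0.4],
])

```text
clock: 1.6
eef_pos: [585.0, 419.5, 204.9]
eef_rot: [-3.141, -0.001, 3.14]
wrist_force: [-1.0, 0.7, -0.1]
finger_gap: 56.4
finger_force: 0.0
```

```bash
cat >> t.py <<'E'
def wray(uv,s):
    c=manip.camera_info('wrist'); T=c['T_tool_cam']; v=np.array([uv[0]-c['cx'],uv[1]-c['cy']]); r=np.hypot(*v); a=r/c['fx']
    d=np.array([*(v/max(r,1e-9)*np.sin(a)),np.cos(a)])
    R=Ro.from_euler('xyz',s['eef_rot']).as_matrix()
    return R@T[:3,3]+s['eef_pos'], R@T[:3,:3]@d
def wonz(uv,z,s):
    p,d=wray(uv,s); return (p+d*(z-p[2])/d[2])
E
python3 - <<'E'
from t import *
s=manip.read_state(); print(s['eef_pos'],s['eef_rot'],s['joints'],s['finger_gap'])
shot('wrist','w1.png'); shot('scene','s1.png')
im=shot('side','sd1.png')
a=cv2.imread('pics/w1.png'); b=cv2.imread('pics/s1.png')[90:290,150:400]; c=cv2.imread('pics/sd1.png')[110:260,230:400]
cv2.imwrite('pics/v1.png',np.hstack([cv2.resize(a[60:340,120:520],(400,280)),cv2.resize(b,(350,280),interpolation=cv2.INTER_CUBIC)]))
E
```

```text
[584.95626857 419.49117578 204.89844068] [-3.14091469e+00 -6.90454925e-04  3.14019371e+00] [ 5.71337953e-01  7.05492803e-01  9.27434472e-01 -1.95963810e-04
  1.50961307e+00 -9.98047589e-01] 56.377167900956564
```

View pics/v1.png

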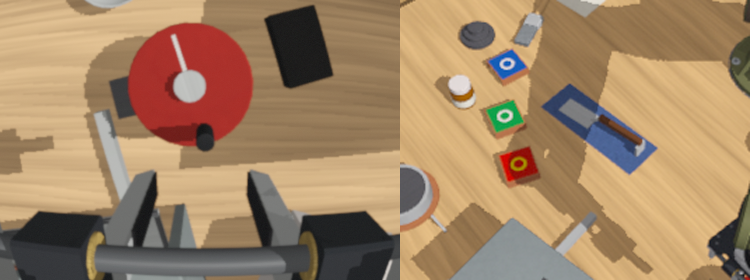

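```bash
python3 - <<'E'
from t import *
s=manip.read_state()
im=cv2.cvtColor(cv2.imread('pics/w1.png'),cv2.COLOR_BGR2RGB)
h=cv2.cvtColor(im,cv2.COLOR_RGB2HSV); m=cv2.inRange(h,(0,0,0),(180,255,60)); M=np.zeros_like(m); M[180:225,305:345]=m[180:225,305:345]
for c in cv2.findContours(M,cv2.RETR_EXTERNAL,cv2.CHAIN_APPROX_NONE)[0]:
    a=cv2.contourArea(c)
    if a>20:
        x,y,w,hh=cv2.boundingRect(c); print(x,y,w,hh,a)
        bot=(x+w-w/2, y+hh-w/2); print('top',bot,wonz(bot,114.5,s)); t=(x+w/2-.5,y+hh-1); print('edge',wonz(t,114.5,s))
        print('toppix',c[c[:,0,1].argmin()],)
r=cv2.inRange(h,(0,150,80),(8,255,255))|cv2.inRange(h,(175,150,80),(180,255,255)); r=cv2.morphologyEx(r,cv2.MORPH_CLOSE,np.ones((9,9)))
c=max(cv2.findContours(r,cv2.RETR_EXTERNAL,cv2.CHAIN_APPROX_NONE)[0],key=cv2.contourArea)
W=np.array([wonz(p,66,s)[:2] for p in c[:,0]],np.float32); print(cv2.minEnclosingCircle(W),cv2.fitEllipse(W))
E
```

```text
316 184 17 27 334.0
top (324.5, 202.5) [583.69993988 421.03923208 114.5       ]
edge [590.81227929 420.59137799 114.5       ]
toppix [[321 184]]
((535.80859375, 406.19036865234375), 65.25410461425781) ((534.0982666015625, 405.84515380859375), (124.08055114746094, 130.80953979492188), 14.076223373413086)
```

Emit:
servo_tool([
  [0, 0, 0, -1, 1.5, -40, 0.4],
  [0, 0, 0, 0, 0, -40, 0.4],
  [0, 0, 0, 0, 0, -41, 0.4],
  [0, 0, 0, 0, 0, 0, 0.4],
  [0, 0, 0, 0, 0, 0, 1],
  [0, 0, 0, 0, 0, 0, 1],
  [0, 0, 0, 0, 0, 0, 1],
  [0, 0, 0, 0, 0, 0, 1],
  [0, 0, 0, 0, 0, 0, 1],
], grip_force=30)

```text
clock: 2.88
eef_pos: [584.2, 421.6, 84.9]
eef_rot: [3.141, 0.001, 3.142]
wrist_force: [-1.3, 0.0, 3.7]
finger_gap: 17.5
finger_force: 30.0
```

```bash
python3 - <<'E'
import numpy as np, json
a=np.radians(15+np.arange(0,33)*12.0); P=49.5*np.c_[np.cos(a),np.sin(a)]
P=np.round(P,1); d=np.round(np.diff(P,axis=0),1)
rows=[[0,0,0,float(x),float(y),0,1] for x,y in d]
print(json.dumps(rows[:16])); print(json.dumps(rows[16:]))
E
```

```text
[[0, 0, 0, -3.7, 9.7, 0, 1], [0, 0, 0, -5.6, 8.7, 0, 1], [0, 0, 0, -7.3, 7.3, 0, 1], [0, 0, 0, -8.7, 5.6, 0, 1], [0, 0, 0, -9.7, 3.7, 0, 1], [0, 0, 0, -10.2, 1.6, 0, 1], [0, 0, 0, -10.3, -0.5, 0, 1], [0, 0, 0, -10.0, -2.7, 0, 1], [0, 0, 0, -9.3, -4.7, 0, 1], [0, 0, 0, -8.0, -6.5, 0, 1], [0, 0, 0, -6.5, -8.0, 0, 1], [0, 0, 0, -4.7, -9.3, 0, 1], [0, 0, 0, -2.7, -10.0, 0, 1], [0, 0, 0, -0.5, -10.3, 0, 1], [0, 0, 0, 1.6, -10.2, 0, 1], [0, 0, 0, 3.7, -9.7, 0, 1]]
[[0, 0, 0, 5.6, -8.7, 0, 1], [0, 0, 0, 7.3, -7.3, 0, 1], [0, 0, 0, 8.7, -5.6, 0, 1], [0, 0, 0, 9.7, -3.7, 0, 1], [0, 0, 0, 10.2, -1.6, 0, 1], [0, 0, 0, 10.3, 0.5, 0, 1], [0, 0, 0, 10.0, 2.7, 0, 1], [0, 0, 0, 9.3, 4.7, 0, 1], [0, 0, 0, 8.0, 6.5, 0, 1], [0, 0, 0, 6.5, 8.0, 0, 1], [0, 0, 0, 4.7, 9.3, 0, 1], [0, 0, 0, 2.7, 10.0, 0, 1], [0, 0, 0, 0.5, 10.3, 0, 1], [0, 0, 0, -1.6, 10.2, 0, 1], [0, 0, 0, -3.7, 9.7, 0, 1], [0, 0, 0, -5.6, 8.7, 0, 1]]
```

Emit:
servo_tool([
  [0, 0, 0, -3.7, 9.7, 0, 1],
  [0, 0, 0, -5.6, 8.7, 0, 1],
  [0, 0, 0, -7.3, 7.3, 0, 1],
  [0, 0, 0, -8.7, 5.6, 0, 1],
  [0, 0, 0, -9.7, 3.7, 0, 1],
  [0, 0, 0, -10.2, 1.6, 0, 1],
  [0, 0, 0, -10.3, -0.5, 0, 1],
  [0, 0, 0, -10.0, -2.7, 0, 1],
  [0, 0, 0, -9.3, -4.7, 0, 1],
  [0, 0, 0, -8.0, -6.5, 0, 1],
  [0, 0, 0, -6.5, -8.0, 0, 1],
  [0, 0, 0, -4.7, -9.3, 0, 1],
  [0, 0, 0, -2.7, -10.0, 0, 1],
  [0, 0, 0, -0.5, -10.3, 0, 1],
  [0, 0, 0, 1.6, -10.2, 0, 1],
  [0, 0, 0, 3.7, -9.7, 0, 1],
])

```text
clock: 4.88
eef_pos: [491.1, 386.1, 84.9]
eef_rot: [3.142, -0.002, -3.141]
wrist_force: [-5.5, 1.5, 8.8]
finger_gap: 17.6
finger_force: 30.0
```

Emit:
servo_tool([
  [0, 0, 0, 5.6, -8.7, 0, 1],
  [0, 0, 0, 7.3, -7.3, 0, 1],
  [0, 0, 0, 8.7, -5.6, 0, 1],
  [0, 0, 0, 9.7, -3.7, 0, 1],
  [0, 0, 0, 10.2, -1.6, 0, 1],
  [0, 0, 0, 10.3, 0.5, 0, 1],
  [0, 0, 0, 10.0, 2.7, 0, 1],
  [0, 0, 0, 9.3, 4.7, 0, 1],
  [0, 0, 0, 8.0, 6.5, 0, 1],
  [0, 0, 0, 6.5, 8.0, 0, 1],
  [0, 0, 0, 4.7, 9.3, 0, 1],
  [0, 0, 0, 2.7, 10.0, 0, 1],
  [0, 0, 0, 0.5, 10.3, 0, 1],
  [0, 0, 0, -1.6, 10.2, 0, 1],
  [0, 0, 0, -3.7, 9.7, 0, 1],
  [0, 0, 0, -5.6, 8.7, 0, 1],
  [0, 0, 0, 0, 0, 0, 1],
  [0, 0, 0, 0, 0, 0, 1],
])

```text
clock: 7.12
eef_pos: [575.9, 436.9, 85.0]
eef_rot: [-3.137, 0.0, 3.14]
wrist_force: [3.2, -17.4, 9.3]
finger_gap: 17.4
finger_force: 30.0
```

Emit:
servo_tool([
  [0, 0, 0, 1.5, -2.4, 0, 1],
  [0, 0, 0, 0, 0, 0, 0.4],
  [0, 0, 0, 0, 0, 0, 0.4],
  [0, 0, 0, 0, 0, 0, 0.4],
  [0, 0, 0, 0, 0, 0, 0.4],
  [0, 0, 0, 0, 0, 60, 0.4],
  [0, 0, 0, 0, 0, 60, 0.4],
  [0, 0, -7.5, -8.8, -41.4, 5, 0.4],
  [0, 0, -7.5, -8.8, -41.4, 5, 0.4],
  [0, 0, -7.5, -8.8, -41.4, 5, 0.4],
  [0, 0, -7.5, -8.8, -41.4, 5, 0.4],
  [0, 0, -7.5, -8.8, -41.4, 5, 0.4],
  [0, 0, -7.5, -8.8, -41.4, 5, 0.4],
  [0, 0, -7.5, -8.8, -41.4, 5, 0.4],
  [0, 0, -7.5, -8.8, -41.4, 5, 0.4],
  [0, 0, -7.5, -8.8, -41.4, 5, 0.4],
  [0, 0, -7.5, -8.8, -41.4, 5, 0.4],
  [0, 0, -7.5, -8.8, -41.4, 5, 0.4],
  [0, 0, -7.5, -8.8, -41.4, 5, 0.4],
  [0, 0, 0, 0, 0, 0, 0.4],
])

```text
clock: 9.62
eef_pos: [470.3, -61.2, 265.0]
eef_rot: [3.141, 0.0, 1.567]
wrist_force: [0.5, 0.0, -0.9]
finger_gap: 56.5
finger_force: 0.0
```

```bash
python3 - <<'E'
from t import *
s=manip.read_state(); print(s['eef_pos'],s['eef_rot'],s['joints'],s['finger_gap'])
a=shot('wrist','w2.png'); b=shot('scene','s2.png');c=shot('side','sd2.png')
P=np.zeros((560,800,3),np.uint8); P[:400,:640]=cv2.imread('pics/w2.png')
P[400:,:400]=cv2.resize(cv2.imread('pics/s2.png')[180:400,150:440],(400,280))[60:220]
P[400:,400:]=cv2.resize(cv2.imread('pics/sd2.png')[150:350,120:350],(400,320))[100:260]
cv2.imwrite('pics/v2.png',P)
E
```

```text
[470.26616788 -61.15232382 264.95309053] [3.14069863e+00 3.79307229e-04 1.56658824e+00] [-2.06457458e-01  8.59720577e-02  1.63695844e+00 -1.94262660e-04
  1.41771017e+00 -2.02220011e-01] 56.472958804862294
```

View pics/v2.png

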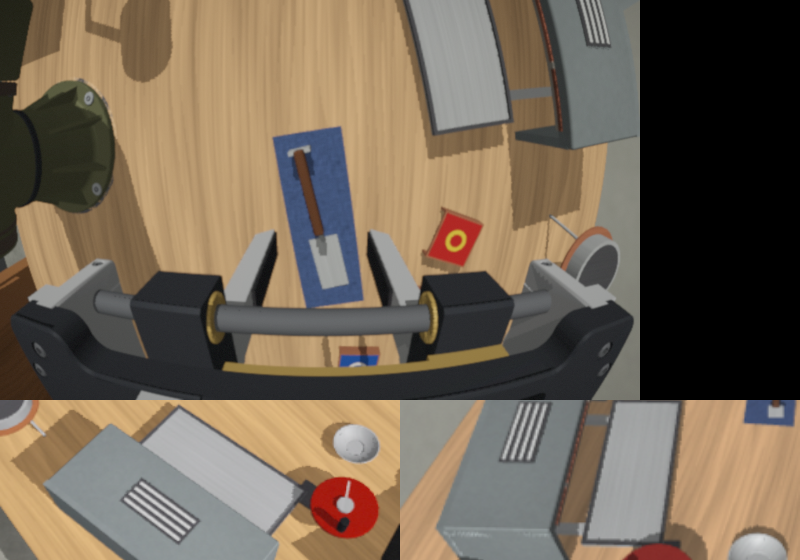

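Emit:
servo_tool([
  [0, 0, 0, 10, -41, 0, 0.4],
  [0, 0, 0, 10, -41, 0, 0.4],
  [0, 0, 0, 10, -41, 0, 0.4],
  [0, 0, 0, 10, -41, 0, 0.4],
  [0, 0, 0, 10, -41, 0, 0.4],
  [0, 0, 0, 10, -41, 0, 0.4],
  [0, 0, 0, 10, -41, 0, 0.4],
  [0, 0, 0, 10, -41, 0, 0.4],
  [0, 0, 0, 10, -41, 0, 0.4],
  [0, 0, 0, 0, 0, 0, 0.4],
])

```text
clock: 11.02
eef_pos: [561.2, -429.2, 262.1]
eef_rot: [-3.14, -0.002, 1.571]
wrist_force: [0.2, 0.2, 0.3]
finger_gap: 56.5
finger_force: 0.0
```

```bash
cat >> t.py <<'E'
def pl(im,s,col,z=22,lo=300):
    h=cv2.cvtColor(im,cv2.COLOR_RGB2HSV); m=cv2.inRange(h,*RNG[col]); m=cv2.morphologyEx(m,cv2.MORPH_CLOSE,np.ones((5,5)))
    for c in cv2.findContours(m,cv2.RETR_EXTERNAL,cv2.CHAIN_APPROX_NONE)[0]:
        if cv2.contourArea(c)>lo:
            W=np.array([wonz(p,z,s)[:2] for p in c[:,0]],np.float32); r=cv2.minAreaRect(W)
            yield np.round(r[0],1),np.round(r[1],1),round(r[2],1),cv2.boundingRect(c)
E
python3 - <<'E'
from t import *
im=cv2.cvtColor(cv2.imread('pics/s2.png'),cv2.COLOR_BGR2RGB)
for c,z in(('blue',22),('green',22),('red',22)):
    for r,uv,a in blobs('scene',im,c,z): print('scene',c,np.round(r[0]),np.round(r[1]),round(r[2],1))
s={'eef_pos':np.array([470.27,-61.15,264.95]),'eef_rot':np.array([3.1407,0.00038,1.5666])}
w=cv2.cvtColor(cv2.imread('pics/w2.png'),cv2.COLOR_BGR2RGB)
print('mat',list(pl(w,s,'mat',1)))
for uv in((303,155),(320,243),(328,262)): pass
# tray outer corners and spatula key points (view px)
for nm,uv,z in(('tray',(434,138),33),('tray',(511,121),33),('handle rear',(303,153),49),('handle front',(320,240),49),('blade corners',(310,239),3),('',(337,234),3),('',(349,284),3),('',(320,291),3)): print(nm,wonz(uv,z,s).round(1))
s=manip.read_state(); print(s['eef_pos'],s['eef_rot'])
im=shot('wrist','w3.png')
for c in('red','green','blue'): print(c,list(pl(im,s,c)))
cv2.imwrite('pics/v3.png',cv2.resize(cv2.imread('pics/w3.png')[40:400,180:580],None,fx=1.6,fy=1.6,interpolation=cv2.INTER_CUBIC))
E
```

```text
scene blue [ 534. -428.] [69. 66.] 85.9
scene green [ 629. -297.] [71. 67.] 76.2
scene green [ 898. -644.] [165.  99.] 89.5
scene green [-773.  277.] [177.  67.] 15.7
scene red [520. 402.] [134. 133.] 2.3
scene red [ 680. -165.] [75. 69.] 70.3
scene red [-1309.    82.] [99. 39.] 13.8
mat [(array([ 469.7, -146.9]), array([ 95.6, 286.8]), 8.6, (274, 128, 88, 180))]
tray [625.2  -8.4  33. ]
tray [753.9  25.2  33. ]
handle rear [446.2 -29.7  49. ]
handle front [ 467.4 -149.3   49. ]
blade corners [ 451.7 -166.7    3. ]
 [ 493.1 -158.6    3. ]
 [ 514.2 -247.7    3. ]
 [ 466.5 -260.8    3. ]
[ 561.20846512 -429.21132018  262.09672855] [-3.13962480e+00 -1.54971558e-03  1.57113667e+00]
red [(array([ 675.3, -180.9]), array([41. , 68.9]), 71.5, (378, 0, 53, 24))]
green [(array([ 887.4, -591.4]), array([81.1, 94.2]), 68.3, (489, 255, 47, 39)), (array([ 629.7, -297.4]), array([70.5, 66.3]), 76.6, (344, 49, 59, 61))]
blue [(array([ 535.1, -429.3]), array([70.9, 66.7]), 86.3, (279, 148, 51, 53))]
```

View pics/v3.png

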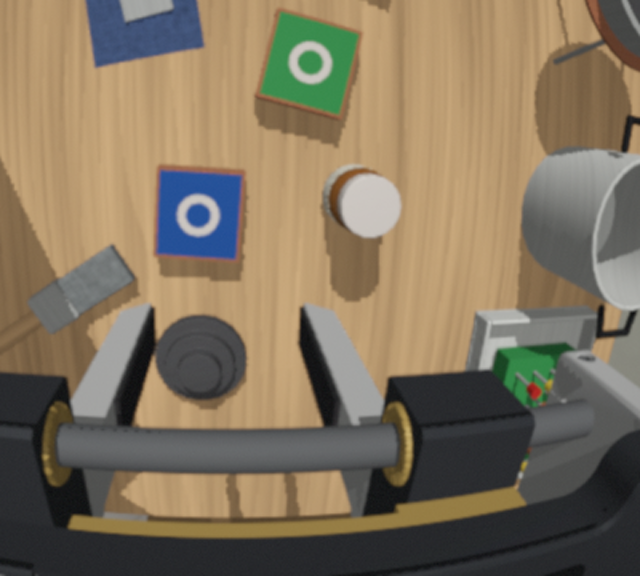

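Emit:
servo_tool([
  [0, 0, 1.25, -12.5, 39.4, 0, 0.4],
  [0, 0, 1.25, -12.5, 39.4, 0, 0.4],
  [0, 0, 1.25, -12.5, 39.4, 0, 0.4],
  [0, 0, 1.25, -12.5, 39.4, 0, 0.4],
  [0, 0, 1.25, -12.5, 39.4, 0, 0.4],
  [0, 0, 1.25, -12.5, 39.4, 0, 0.4],
  [0, 0, 1.25, -12.5, 39.4, 0, 0.4],
  [0, 0, 1.25, -12.2, 39.2, 0, 0.4],
  [0, 0, 0, 0, 0, -40, 0.5],
  [0, 0, 0, 0, 0, -40, 0.5],
  [0, 0, 0, 0, 0, -40, 0.5],
  [0, 0, 0, 0, 0, -30, 0.5],
  [0, 0, 0, 0, 0, 0, 0.5],
])

```text
clock: 12.7
eef_pos: [459.8, -111.8, 113.4]
eef_rot: [-3.139, -0.002, 1.747]
wrist_force: [-0.4, -0.2, 0.7]
finger_gap: 46.9
finger_force: 0.0
```

```bash
python3 - <<'E'
from t import *
s=manip.read_state(); print(s['eef_pos'],s['eef_rot'])
im=shot('wrist','w4.png'); print(list(pl(im,s,'mat',1)))
cv2.imwrite('pics/v4.png',cv2.imread('pics/w4.png')[:,120:520])
E
```

```text
[ 459.78170596 -111.78251454  113.38474307] [-3.13908811e+00 -1.53809193e-03  1.74733137e+00]
[(array([ 464.5, -121.4]), array([101.1, 235.9]), 9.0, (277, 85, 106, 223))]
```

View pics/v4.png

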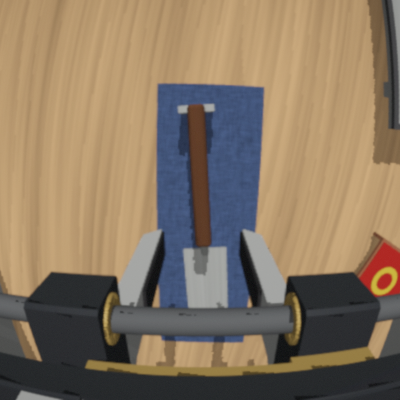

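```bash
python3 - <<'E'
from t import *
s=manip.read_state(); s['eef_pos']=np.array([459.8,-111.8,113.4])
A=wonz((316,106),49,s);B=wonz((324.5,245),49,s);d=(B-A)[:2];L=np.hypot(*d);d/=L
print(A,B,L,np.degrees(np.arctan2(d[1],d[0])),'grip',A[:2]+86*d,B[:2]-34*d)
print('foot',wonz((299,110),0,s),wonz((334,108),0,s), 'blade',wonz((305,248),3,s),wonz((346,247),3,s))
E
```

```text
[439.80844617 -28.26143548  49.        ] [ 466.80827862 -140.60631957   49.        ] 115.54377495976287 -76.48639674756718 grip [ 459.90460099 -111.88047973] [ 458.86328718 -107.54762765]
foot [423.58786567 -32.91171237   0.        ] [455.41157739 -25.41041467   0.        ] blade [ 451.76592035 -167.04538198    3.        ] [ 492.78044356 -158.62565607    3.        ]
```

Emit:
servo_tool([
  [0, 0, 3, 0, 1.8, -31, 0.5],
  [0, 0, 0, 0, 0, -30, 0.5],
  [0, 0, 0, 0, 0, -30, 0.5],
  [0, 0, 0, 0, 0, 0, 0.5],
  [0, 0, 0, 0, 0, 0, 1],
  [0, 0, 0, 0, 0, 0, 1],
  [0, 0, 0, 0, 0, 0, 1],
  [0, 0, 0, 0, 0, 0, 1],
  [0, 0, 0, 0, 0, 0, 1],
], grip_force=50)

```text
clock: 13.88
eef_pos: [460.9, -111.6, 23.6]
eef_rot: [3.142, 0.0, 1.798]
wrist_force: [-2.5, -0.2, 2.0]
finger_gap: 13.7
finger_force: 50.0
```

Emit:
servo_tool([
  [0, 0, 0, 0, 0, 20, 1],
  [0, 0, 0, 0, 0, 40, 1],
  [0, 0, 0, 0, 0, 40, 1],
  [0, 0, 0, 0, 0, 0, 1],
  [0, 0, 0, 0, 0, 0, 1],
])

```text
clock: 14.5
eef_pos: [460.4, -111.3, 122.4]
eef_rot: [-3.14, -0.001, 1.798]
wrist_force: [-0.3, 0.1, -2.2]
finger_gap: 13.7
finger_force: 50.0
```

```bash
python3 - <<'E'
from t import *
shot('wrist','w5.png');shot('scene','s3.png');shot('side','sd3.png')
a=cv2.resize(cv2.imread('pics/s3.png')[190:340,215:335],None,fx=3.3,fy=3.3,interpolation=cv2.INTER_CUBIC)
b=cv2.resize(cv2.imread('pics/sd3.png')[175:325,190:310],None,fx=3.3,fy=3.3,interpolation=cv2.INTER_CUBIC)
cv2.imwrite('pics/v5.png',np.hstack([a,b]))
E
```

```text
(no output)
```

View pics/v5.png

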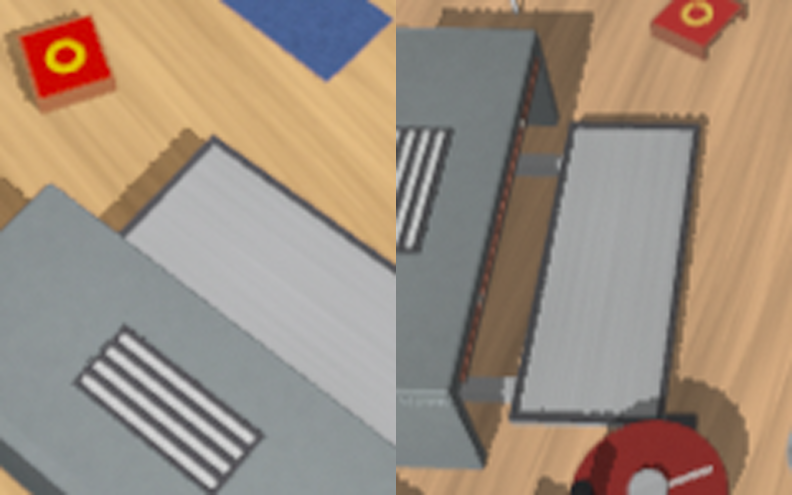

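View pics/w5.png

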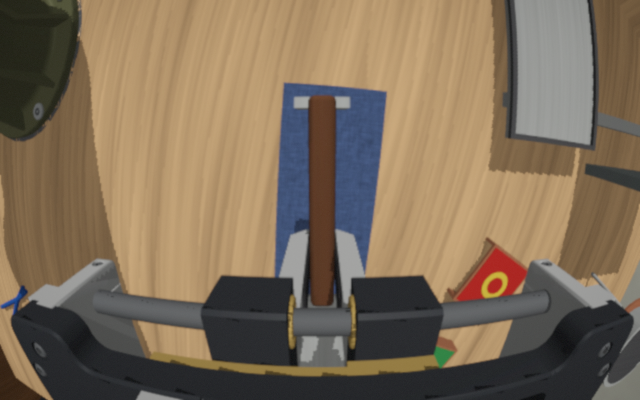

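```bash
python3 - <<'E'
from t import *
C=[onz('side',uv,33)[:2] for uv in((243.6,212.3),(281.8,212.9),(270.3,300.8),(225.5,301.1))]
r=cv2.minAreaRect(np.array(C,np.float32)); print(np.round(C,1),r); print(onz('scene',(279.2,231.5),33))
s=manip.read_state(); s2={'eef_pos':np.array([460.4,-111.3,122.4]),'eef_rot':s['eef_rot']}
# handle rear top edge: height 9 above grip pt -> z = 122.4+19+9
A=wonz((322,96),150.4,s2); B=wonz((322,200),150.4,s2); d=(B-A)[:2]; print(A,np.hypot(*(A[:2]-s2['eef_pos'][:2])),'ang',np.degrees(np.arctan2(d[1],d[0])),s['eef_rot'])
for uv in((294,102),(350,102)):
  F=wonz(uv,104,s2); print(F, Ro.from_euler('xyz',s['eef_rot']).as_matrix().T@(F-s2['eef_pos']))
E
```

```text
[[ 7.557e+02  2.780e+01]
 [ 6.261e+02 -5.000e-01]
 [ 5.576e+02  3.243e+02]
 [ 6.848e+02  3.565e+02]] ((655.4710083007812, 177.96804809570312), (132.65493774414062, 336.58892822265625), 12.17697525024414)
[6.27495229e+02 3.40917869e-01 3.30000000e+01]
[440.40918101 -26.58624114 150.4       ] 87.04052954472645 ang -76.95500416639075 [-3.13961169e+00 -1.21176239e-03  1.79770537e+00]
[423.24564982 -30.88527703 104.        ] [ 86.68954316 -18.07460829  18.5409021 ]
[457.62119205 -22.92227568 104.        ] [86.71506572 17.21110781 18.47103339]
```

Emit:
servo_tool([
  [0, 0, 9.6, 5.3, 2, 0, 1],
  [0, 0, 9.6, 5.3, 2, 0, 1],
  [0, 0, 9.6, 5.3, 2, 0, 1],
  [0, 0, 9.6, 5.3, 2, 0, 1],
  [0, 0, 9.6, 5.3, 2, 0, 1],
  [0, 0, 9.6, 5.3, 2, 0, 1],
  [0, 0, 0, 0, 0, -30, 1],
  [0, 0, 0, 0, 0, -30, 1],
  [0, 0, 0, 0, 0, -20, 1],
  [0, 0, 0, 0, 0, -13, 1],
  [0, 0, 0, 0, 0, 0, 1],
  [0, 0, 0, 0, 0, 0, 1],
], grip_force=60)

```text
clock: 16.15
eef_pos: [493.1, -99.6, 31.0]
eef_rot: [3.142, 0.001, 2.803]
wrist_force: [0.8, -0.1, -1.5]
finger_gap: 13.6
finger_force: 60.0
```

```bash
cat > look.py <<'E'
from t import *
tag=sys.argv[1]; cols=sys.argv[2].split(','); z=float(sys.argv[3]) if len(sys.argv)>3 else 22
s=manip.read_state(); R=Ro.from_euler('xyz',s['eef_rot']).as_matrix()
y=np.degrees(s['eef_rot'][2])-180; print(np.round(s['eef_pos'],1),'spat yaw',round(y,1),'tilt',np.round(R[2],4),s['finger_gap'])
for n in('scene','side'):
    im=shot(n,f'{tag}_{n}.png')
    for c in cols:
        for r,uv,a in blobs(n,im,c,z,25):
            if 200<r[0][0]<760 and -600<r[0][1]<330: print(n,c,np.round(r[0],1),np.round(r[1],1),round(r[2],1),uv)
E
python3 look.py a red,green,blue; python3 -c "
from t import *
a=cv2.imread('pics/a_scene.png')[90:270,170:350]; cv2.imwrite('pics/v6.png',cv2.resize(a,(600,600),interpolation=cv2.INTER_CUBIC))"
```

```text
[493.1 -99.6  31. ] spat yaw -19.4 tilt [-9.e-04  1.e-04 -1.e+00] 13.573628088100671
scene red [ 679.5 -165.4] [74.3 70. ] 71.3 (234, 206)
scene green [ 629.  -296.7] [70.8 66.6] 75.9 (224, 172)
scene blue [ 534.1 -428.3] [68.7 65.3] 85.9 (226, 135)
side red [ 684.6 -166.3] [66.3 66.5] 70.4 (280, 178)
side green [ 634.6 -298.3] [64.5 60.1] 77.1 (301, 157)
```

View pics/v6.png

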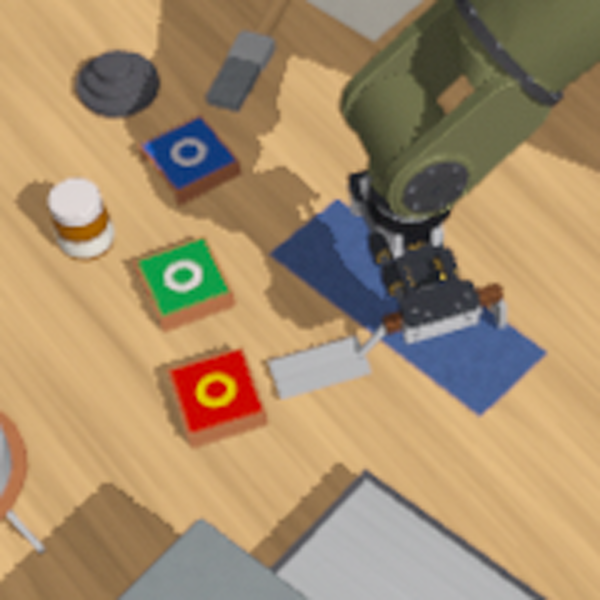

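Emit:
servo_tool([
  [0, 0, 0, 9.1, -3.2, -1.5, 1],
  [0, 0, 0, 9.1, -3.2, 0, 1],
  [0, 0, 0, 9.1, -3.2, 0, 1],
  [0, 0, 0, 9.1, -3.2, 0, 1],
  [0, 0, 0, 9.1, -3.2, 0, 1],
  [0, 0, 0, 9.1, -3.2, 0, 1],
  [0, 0, 0, 9.1, -3.2, 0, 1],
  [0, 0, 0, 9.1, -3.2, 0, 1],
  [0, 0, 0, 9.1, -3.2, 0, 1],
  [0, 0, 0, 9.1, -3.2, 0, 1],
  [0, 0, 0, 0, 0, 0, 1],
])

```text
clock: 17.62
eef_pos: [584.1, -131.7, 28.8]
eef_rot: [3.142, 0.0, 2.803]
wrist_force: [0.4, 0.3, -2.1]
finger_gap: 13.2
finger_force: 60.0
```

```bash
python3 look.py b red
```

```text
[ 584.1 -131.7   28.8] spat yaw -19.4 tilt [-1.e-04  0.e+00 -1.e+00] 13.158538795280418
scene red [ 679.4 -165.4] [74.3 70.1] 71.1 (234, 206)
side red [ 685.9 -157.9] [49.6 63.2] 70.4 (277, 181)
```

Emit:
servo_tool([
  [0, 0, 0, 0, 0, 3, 1],
  [0, 0, 0, 0, 0, 3, 1],
  [0, 0, 0, 0, 0, 3, 1],
  [0, 0, 0, 0, 0, 3, 1],
  [0, 0, 0, 0, 0, 5, 1],
  [0, 0, 0, 0, 0, 9, 1],
  [0, 0, 0, 0, 0, 15, 1],
  [0, 0, 0, 0, 0, 15, 1],
  [0, 0, 0, 0, 0, 10, 1],
  [0, 0, 0, 0, 0, 5, 1],
  [0, 0, 0, 0, 0, 0, 1],
])

```text
clock: 19.1
eef_pos: [583.7, -131.5, 100.1]
eef_rot: [3.142, 0.0, 2.803]
wrist_force: [0.4, 0.0, -3.0]
finger_gap: 13.1
finger_force: 60.0
```

```bash
python3 look.py c red 85; python3 -c "
from t import *
a=cv2.resize(cv2.imread('pics/c_scene.png')[150:270,180:340],(533,400),interpolation=cv2.INTER_CUBIC); b=cv2.resize(cv2.imread('pics/c_side.png')[130:230,240:340],(266,266),interpolation=cv2.INTER_CUBIC)
P=np.zeros((400,799,3),np.uint8);P[:,:533]=a;P[:266,533:]=b; cv2.imwrite('pics/v7.png',P)"
```

```text
[ 583.7 -131.5  100.1] spat yaw -19.4 tilt [-2.e-04  0.e+00 -1.e+00] 13.12041283275105
scene red [ 679.9 -164.4] [74.3 69.7] 71.0 (231, 196)
side red [ 685.1 -153.8] [46.5 64.8] 67.2 (277, 169)
```

View pics/v7.png

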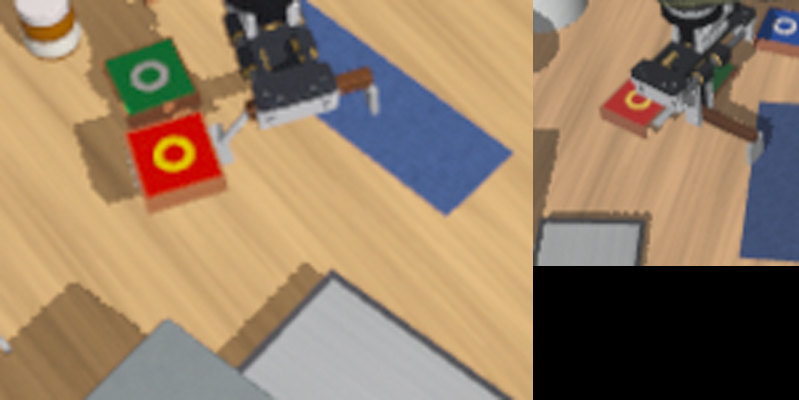

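Emit:
servo_tool([
  [0, 0, 1, -0.2, 5.8, 0, 1],
  [0, 0, 1, -0.2, 5.8, 0, 1],
  [0, 0, 2, -0.4, 11.6, 0, 1],
  [0, 0, 2, -0.4, 11.6, 0, 1],
  [0, 0, 2, -0.4, 11.6, 0, 1],
  [0, 0, 2, -0.4, 11.6, 0, 1],
  [0, 0, 2, -0.4, 11.6, 0, 1],
  [0, 0, 2, -0.4, 11.6, 0, 1],
  [0, 0, 2, -0.4, 11.6, 0, 1],
  [0, 0, 2, -0.4, 11.6, 0, 1],
  [0, 0, 2, -0.4, 11.6, 0, 1],
  [0, 0, 2, -0.3, 11.6, 0, 1],
  [0, 0, 2, -0.3, 11.6, 0, 1],
  [0, 0, 2, -0.3, 11.6, 0, 1],
  [0, 0, 2, -0.3, 11.6, 0, 1],
  [0, 0, 1.8, -0.3, 11.6, 0, 1],
  [0, 0, 1, -0.1, 5.8, 0, 1],
  [0, 0, 0.8, -0.1, 5.8, 0, 1],
  [0, 0, 0, 0, 0, 0, 1],
  [0, 0, 0, 0, 0, 0, 1],
])

```text
clock: 21.7
eef_pos: [578.0, 53.9, 100.0]
eef_rot: [-3.142, 0.0, -2.929]
wrist_force: [0.5, -0.1, -2.7]
finger_gap: 13.4
finger_force: 60.0
```

```bash
python3 look.py d red 85
```

```text
[578.   53.9 100. ] spat yaw -347.8 tilt [-0. -0. -1.] 13.444019687979708
scene red [677.4  76.8] [70.1 75.1] 12.5 (280, 251)
side red [680.6  77.6] [65.5 66.9] 12.7 (257, 217)
```

Emit:
servo_tool([
  [0, 0, 0, 0, 0, -8, 1],
  [0, 0, 0, 0, 0, -8, 1],
  [0, 0, 0, 0, 0, -6, 1],
  [0, 0, 0, 0, 0, -4, 1],
  [0, 0, 0, 0, 0, -3, 1],
  [0, 0, 0, 0, 0, -3, 1],
  [0, 0, 0, 0, 0, -3, 1],
  [0, 0, 0, 0, 0, -3, 1],
  [0, 0, 0, 0, 0, -2.5, 1],
  [0, 0, 0, 0, 0, 0, 1],
  [0, 0, 0, 0, 0, 0, 1],
])

```text
clock: 23.18
eef_pos: [578.1, 54.1, 59.5]
eef_rot: [-3.142, 0.0, -2.929]
wrist_force: [0.8, 0.1, -2.0]
finger_gap: 13.4
finger_force: 60.0
```

```bash
python3 look.py e red,green,blue 50
```

```text
[578.1  54.1  59.5] spat yaw -347.8 tilt [-2.e-04 -0.e+00 -1.e+00] 13.396160904622263
scene red [677.2  76.6] [70.9 74.4] 13.1 (281, 256)
scene green [ 636.7 -276.5] [69.5 65.9] 75.3 (224, 172)
scene blue [ 544.6 -405.3] [67.1 63.8] 85.9 (226, 135)
side red [681.9  75.7] [65.9 67.3] 13.6 (258, 224)
```

Emit:
servo_tool([
  [0, 0, 0, -9.8, -2.1, 0, 1],
  [0, 0, 0, -9.8, -2.1, 0, 1],
  [0, 0, 0, -9.8, -2.1, 0, 1],
  [0, 0, 0, -9.8, -2.1, 0, 1],
  [0, 0, 0, -9.8, -2.1, 0, 1],
  [0, 0, 0, -9.8, -2.1, 0, 1],
  [0, 0, 0, -9.8, -2.1, 0, 1],
  [0, 0, 0, -9.8, -2.1, 0, 1],
  [0, 0, 0, -9.8, -2.1, 0, 1],
  [0, 0, 0, -9.8, -2.1, 0, 1],
  [0, 0, 0, -9.8, -2.1, 0, 1],
  [0, 0, 0, 0, 0, 20, 1],
  [0, 0, 0, 0, 0, 30, 1],
  [0, 0, 0, 0, 0, 0, 1],
])

```text
clock: 25.02
eef_pos: [470.9, 30.9, 110.9]
eef_rot: [-3.141, 0.004, -2.929]
wrist_force: [-0.0, -0.1, -3.2]
finger_gap: 13.0
finger_force: 60.0
```

```bash
python3 look.py f red 50; python3 look.py f2 green,blue 22
```

```text
[470.9  30.9 110.9] spat yaw -347.8 tilt [-3.6e-03 -8.0e-04 -1.0e+00] 13.037699721943628
scene red [677.   76.6] [70.4 74.6] 13.1 (281, 256)
side red [681.7  75.6] [66.3 67.3] 13.6 (258, 224)
[469.8  31.  108.7] spat yaw -347.8 tilt [ 4.e-04  1.e-04 -1.e+00] 13.377862023394995
scene green [ 628.7 -296.9] [70.7 67.1] 76.6 (224, 172)
scene blue [ 534.1 -428.3] [68.7 65.3] 85.9 (226, 135)
side green [ 653.2 -298.6] [34.4 68.9] 4.1 (298, 156)
```

Emit:
servo_tool([
  [0, 0, -2.6, -3.5, -28.1, 0, 1],
  [0, 0, -2.6, -3.5, -28.1, 0, 1],
  [0, 0, -2.6, -3.5, -28.1, 0, 1],
  [0, 0, -2.6, -3.5, -28.1, 0, 1],
  [0, 0, -2.6, -3.5, -28.2, 0, 1],
  [0, 0, -2.6, -3.5, -28.2, 0, 1],
  [0, 0, -2.6, -3.5, -28.2, 0, 1],
  [0, 0, -2.5, -3.5, -28.2, 0, 1],
  [0, 0, -2.5, -3.5, -28.2, 0, 1],
  [0, 0, -2.5, -3.5, -28.1, 0, 1],
  [0, 0, 0, 0, 0, -30, 1],
  [0, 0, 0, 0, 0, -25, 1],
  [0, 0, 0, 0, 0, -15, 1],
  [0, 0, 0, 0, 0, -9.5, 1],
  [0, 0, 0, 0, 0, 0, 1],
  [0, 0, 0, 0, 0, 0, 1],
])

```text
clock: 27.22
eef_pos: [435.6, -250.7, 30.6]
eef_rot: [-3.141, 0.001, 2.906]
wrist_force: [0.4, 0.3, -1.9]
finger_gap: 13.9
finger_force: 60.0
```

```bash
python3 look.py g green,blue 22
```

```text
[ 435.6 -250.7   30.6] spat yaw -13.5 tilt [-1.e-03 -4.e-04 -1.e+00] 13.913166914160536
scene green [ 628.9 -296.8] [70.7 67. ] 76.2 (224, 172)
scene blue [ 534.1 -428.3] [68.7 65.3] 85.9 (226, 135)
side green [ 634.3 -298.3] [64.7 60.8] 77.1 (303, 157)
side blue [ 540.2 -430.2] [65.8 64.2] 85.5 (333, 139)
```

Emit:
servo_tool([
  [0, 0, 0, 9.5, -2.3, -1.5, 1],
  [0, 0, 0, 9.5, -2.3, 0, 1],
  [0, 0, 0, 9.5, -2.3, 0, 1],
  [0, 0, 0, 9.5, -2.3, 0, 1],
  [0, 0, 0, 9.5, -2.3, 0, 1],
  [0, 0, 0, 9.5, -2.3, 0, 1],
  [0, 0, 0, 9.5, -2.3, 0, 1],
  [0, 0, 0, 9.5, -2.3, 0, 1],
  [0, 0, 0, 9.4, -2.2, 0, 1],
  [0, 0, 0, 9.4, -2.2, 0, 1],
  [0, 0, 0, 0, 0, 0, 1],
])

```text
clock: 28.7
eef_pos: [530.5, -273.4, 28.3]
eef_rot: [-3.142, 0.0, 2.906]
wrist_force: [-0.2, 0.4, -1.6]
finger_gap: 13.7
finger_force: 60.0
```

```bash
python3 look.py h green 22
```

```text
[ 530.5 -273.4   28.3] spat yaw -13.5 tilt [-1.e-04 -0.e+00 -1.e+00] 13.711572530302373
scene green [ 628.8 -296.7] [70.7 67.2] 76.2 (224, 172)
side green [ 634.6 -298.3] [64.5 60.1] 77.1 (301, 158)
```

Emit:
servo_tool([
  [0, 0, 0, 0, 0, 3, 1],
  [0, 0, 0, 0, 0, 3, 1],
  [0, 0, 0, 0, 0, 3, 1],
  [0, 0, 0, 0, 0, 3, 1],
  [0, 0, 0, 0, 0, 5, 1],
  [0, 0, 0, 0, 0, 10, 1],
  [0, 0, 0, 0, 0, 15, 1],
  [0, 0, 0, 0, 0, 15, 1],
  [0, 0, 0, 0, 0, 15, 1],
  [0, 0, 0, 0, 0, 10, 1],
  [0, 0, 0, 0, 0, 5, 1],
  [0, 0, 0, 0, 0, 0, 1],
])

```text
clock: 30.3
eef_pos: [530.0, -273.3, 115.5]
eef_rot: [-3.142, 0.0, 2.906]
wrist_force: [-0.7, 0.1, -2.4]
finger_gap: 13.3
finger_force: 60.0
```

```bash
python3 look.py i green 101; python3 look.py j red 50;python3 look.py j blue 22
```

```text
[ 530.  -273.3  115.5] spat yaw -13.5 tilt [-1.e-04 -0.e+00 -1.e+00] 13.297603177957946
scene green [ 629.  -295.2] [71.2 68.2] 76.1 (220, 158)
side green [ 632.8 -294.9] [65.4 61.2] 76.3 (302, 142)
[ 529.8 -273.2  114.9] spat yaw -13.5 tilt [ 8.e-04  2.e-04 -1.e+00] 13.357075802771819
scene red [676.9  76.5] [70.1 74.5] 12.8 (281, 256)
side red [681.9  75.7] [66.  67.3] 13.5 (258, 224)
[ 529.8 -273.2  114.9] spat yaw -13.5 tilt [ 8.e-04  3.e-04 -1.e+00] 13.24507739227946
scene blue [ 534.1 -428.3] [68.7 65.3] 85.9 (226, 135)
side blue [ 532.8 -434.6] [53.8 50.2] 85.9 (338, 137)
```

Emit:
servo_tool([
  [0, 0, 0.35, 0.4, 6, 0, 1],
  [0, 0, 0.35, 0.3, 6, 0, 1],
  [0, 0, 0.7, 0.7, 12, 0, 1],
  [0, 0, 0.7, 0.7, 12, 0, 1],
  [0, 0, 0.7, 0.7, 12, 0, 1],
  [0, 0, 0.7, 0.7, 12, 0, 1],
  [0, 0, 0.7, 0.7, 12, 0, 1],
  [0, 0, 0.7, 0.7, 12, 0, 1],
  [0, 0, 0.7, 0.7, 12, 0, 1],
  [0, 0, 0.7, 0.7, 12, 0, 1],
  [0, 0, 0.7, 0.7, 12, 0, 1],
  [0, 0, 0.7, 0.7, 12, 0, 1],
  [0, 0, 0.7, 0.7, 12, 0, 1],
  [0, 0, 0.7, 0.7, 12, 0, 1],
  [0, 0, 0.7, 0.7, 12, 0, 1],
  [0, 0, 0.7, 0.7, 12, 0, 1],
  [0, 0, 0.7, 0.7, 12, 0, 1],
  [0, 0, 0.7, 0.7, 12, 0, 1],
  [0, 0, 0.7, 0.7, 12, 0, 1],
])

```text
clock: 32.98
eef_pos: [542.6, -56.5, 115.4]
eef_rot: [-3.142, -0.0, 3.127]
wrist_force: [-0.3, 0.7, -2.5]
finger_gap: 13.2
finger_force: 60.0
```

Emit:
servo_tool([
  [0, 0, 0.7, 0.7, 12, 0, 1],
  [0, 0, 0.7, 0.7, 12, 0, 1],
  [0, 0, 0.7, 0.7, 12, 0, 1],
  [0, 0, 0.7, 0.7, 12, 0, 1],
  [0, 0, 0.7, 0.7, 12, 0, 1],
  [0, 0, 0.7, 0.7, 12, 0, 1],
  [0, 0, 0.7, 0.7, 12, 0, 1],
  [0, 0, 0.8, 0.7, 12, 0, 1],
  [0, 0, 0.8, 0.7, 12, 0, 1],
  [0, 0, 0.8, 0.7, 12, 0, 1],
  [0, 0, 0.7, 0.7, 12, 0, 1],
  [0, 0, 0.7, 0.8, 12, 0, 1],
  [0, 0, 0.7, 0.8, 12, 0, 1],
  [0, 0, 0.7, 0.8, 12, 0, 1],
  [0, 0, 0.7, 0.8, 12, 0, 1],
  [0, 0, 0.7, 0.8, 12, 0, 1],
  [0, 0, 0.7, 0.7, 11, 0, 1],
  [0, 0, 0.35, 0.4, 6, 0, 1],
  [0, 0, 0.35, 0.4, 5, 0, 1],
  [0, 0, 0, 0, 0, 0, 1],
])

```text
clock: 35.48
eef_pos: [555.8, 156.8, 115.4]
eef_rot: [-3.142, -0.0, -2.932]
wrist_force: [0.3, 0.6, -3.3]
finger_gap: 13.9
finger_force: 60.0
```

```bash
python3 look.py k green 101
```

```text
[555.8 156.8 115.4] spat yaw -348.0 tilt [ 0. -0. -1.] 13.86070613598736
scene green [655.5 179.7] [68.3 72.1] 11.6 (310, 270)
side green [658.7 180.4] [65.1 63.5] 13.6 (251, 241)
```

Emit:
servo_tool([
  [0, 0, 0, 0, 0, -6, 1],
  [0, 0, 0, 0, 0, -10, 1],
  [0, 0, 0, 0, 0, -10, 1],
  [0, 0, 0, 0, 0, -8, 1],
  [0, 0, 0, 0, 0, -4, 1],
  [0, 0, 0, 0, 0, -4, 1],
  [0, 0, 0, 0, 0, -3, 1],
  [0, 0, 0, 0, 0, -3, 1],
  [0, 0, 0, 0, 0, -3, 1],
  [0, 0, 0, 0, 0, -3, 1],
  [0, 0, 0, 0, 0, -2, 1],
  [0, 0, 0, 0, 0, 0, 1],
  [0, 0, 0, 0, 0, 0, 1],
])

```text
clock: 37.2
eef_pos: [555.9, 156.7, 59.6]
eef_rot: [3.142, 0.0, -2.932]
wrist_force: [-0.4, -1.1, -2.4]
finger_gap: 13.5
finger_force: 60.0
```

```bash
python3 look.py l green 50
```

```text
[555.9 156.7  59.6] spat yaw -348.0 tilt [-2.e-04  0.e+00 -1.e+00] 13.523804750823974
scene green [655.2 178.7] [67.7 71.8] 11.7 (309, 277)
side green [659.5 179. ] [64.5 64.4] 13.6 (253, 250)
```

Emit:
servo_tool([
  [0, 0, 0, -9.8, -2.1, 0, 1],
  [0, 0, 0, -9.8, -2.1, 0, 1],
  [0, 0, 0, -9.8, -2.1, 0, 1],
  [0, 0, 0, -9.8, -2.1, 0, 1],
  [0, 0, 0, -9.8, -2.1, 0, 1],
  [0, 0, 0, -9.8, -2.1, 0, 1],
  [0, 0, 0, -9.8, -2.1, 0, 1],
  [0, 0, 0, -9.8, -2.1, 0, 1],
  [0, 0, 0, -9.8, -2.1, 0, 1],
  [0, 0, 0, -9.8, -2.1, 0, 1],
  [0, 0, 0, -9.8, -2.1, 0, 1],
  [0, 0, 0, 0, 0, 20, 1],
  [0, 0, 0, 0, 0, 30, 1],
  [0, 0, 0, 0, 0, 0, 1],
])

```text
clock: 39.05
eef_pos: [448.7, 133.7, 110.9]
eef_rot: [3.142, 0.004, -2.932]
wrist_force: [-0.3, 0.3, -3.3]
finger_gap: 13.3
finger_force: 60.0
```

```bash
python3 look.py m red,green 50; python3 look.py m2 blue 22
```

```text
[448.7 133.7 110.9] spat yaw -348.0 tilt [-0.0037  0.     -1.    ] 13.266770492399255
scene red [676.9  76.5] [70.2 74.7] 12.5 (281, 256)
scene green [655.1 178.6] [68.1 71.9] 12.1 (309, 277)
side red [681.9  75.7] [65.9 67.2] 13.6 (258, 224)
side green [659.5 179. ] [64.5 64.4] 13.6 (253, 250)
[447.6 133.5 108.7] spat yaw -348.0 tilt [ 3.e-04 -0.e+00 -1.e+00] 13.658212683879507
scene blue [ 534.1 -428.3] [68.7 65.3] 85.9 (226, 135)
side blue [ 540.2 -429.7] [64.6 64.3] 85.9 (333, 139)
```

Emit:
servo_tool([
  [0, 0, -1.1, -8, -39, 0, 1],
  [0, 0, -1.1, -8, -39, 0, 1],
  [0, 0, -1.1, -8, -39, 0, 1],
  [0, 0, -1.1, -8, -39, 0, 1],
  [0, 0, -1.1, -8, -39, 0, 1],
  [0, 0, -1.1, -8, -39, 0, 1],
  [0, 0, -1.1, -8, -39, 0, 1],
  [0, 0, -1.1, -8, -39, 0, 1],
  [0, 0, -1.1, -8, -39, 0, 1],
  [0, 0, -1.2, -8, -39, 0, 1],
  [0, 0, -1.2, -8, -39, 0, 1],
  [0, 0, -1.2, -8, -39, 0, 1],
  [0, 0, -1.2, -8, -39, 0, 1],
  [0, 0, -1.2, -8, -39, 0, 1],
  [0, 0, 0, 0, 0, 0, 1],
  [0, 0, 0, 0, 0, 0, 1],
])

```text
clock: 41.25
eef_pos: [335.8, -411.6, 108.4]
eef_rot: [3.14, -0.001, 3.074]
wrist_force: [0.3, -0.5, -1.8]
finger_gap: 13.3
finger_force: 60.0
```

```bash
python3 look.py n blue 22; python3 - <<'E'
from t import *
s={'eef_pos':np.array([561.2,-429.2,262.1]),'eef_rot':np.array([-3.1396,-.0015,1.5711])}
for uv in((115,245),(135,280),(55,335),(28,300),(0,335),(0,370)): print(uv,wonz((180+uv[0]/1.6,40+uv[1]/1.6),12,s).round())
a=cv2.imread('pics/n_scene.png')[60:210,170:340]; b=cv2.imread('pics/n_scene.png')[220:350,240:430]
cv2.imwrite('pics/v8.png',np.hstack([cv2.resize(a,(453,400),interpolation=cv2.INTER_CUBIC),cv2.resize(b,(340,400),interpolation=cv2.INTER_CUBIC)]))
E
```

```text
[ 335.8 -411.6  108.4] spat yaw -3.9 tilt [ 0.0011  0.0015 -1.    ] 13.313124042411788
scene blue [ 538.6 -471.3] [70.2 64.8] 86.5 (218, 128)
side blue [ 544.9 -473.8] [66.4 64. ] 86.1 (335, 132)
(115, 245) [ 459. -458.   12.]
(135, 280) [ 476. -491.   12.]
(55, 335) [ 390. -549.   12.]
(28, 300) [ 366. -513.   12.]
(0, 335) [ 328. -552.   12.]
(0, 370) [ 320. -593.   12.]
```

View pics/v8.png

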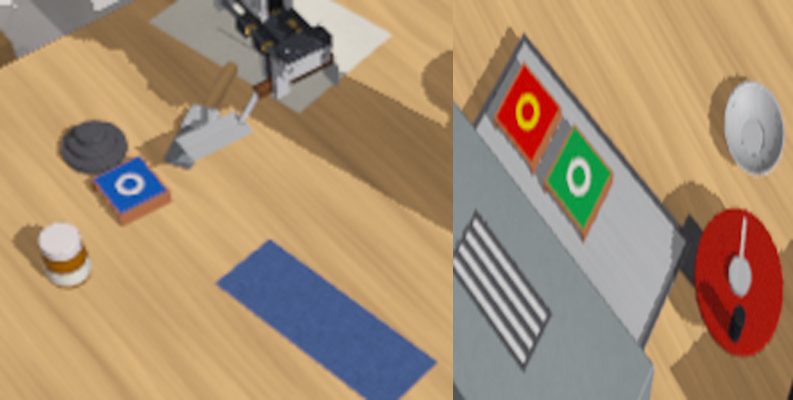

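```bash
python3 - <<'E'
from t import *
s={'eef_pos':np.array([561.2,-429.2,262.1]),'eef_rot':np.array([-3.1396,-.0015,1.5711])}
def tri(a,b):
    A=sum(np.eye(3)-np.outer(d,d)/(d@d) for p,d in(a,b)); y=sum((np.eye(3)-np.outer(d,d)/(d@d))@p for p,d in(a,b)); return np.linalg.solve(A,y)
for w,c in(((115,245),(242,123)),((135,280),(232.1,119.4))): print(tri(wray((180+w[0]/1.6,40+w[1]/1.6),s),ray('scene',c)).round(1))
print('ref plaque', tri(wray((180+198/1.6,40+214/1.6),s),ray('scene',(170+188/3.333,90+152/3.333))))
print('weight base',onz('scene',(205,118),0), onz('scene',(205,113),20))
for z in(0,10,20):print(z,onz('scene',(242,123),z).round(),onz('scene',(232.1,119.4),z).round())
E
python3 - <<'E'
import cv2
a=cv2.imread('pics/n_side.png')[100:180,290:420]; b=cv2.imread('pics/n_scene.png')[85:165,190:290]
import numpy as np
cv2.imwrite('pics/v9.png',np.vstack([cv2.resize(b,(700,560),interpolation=cv2.INTER_CUBIC)]))
E
```

```text
[ 452.6 -459.4    0.9]
[ 472.2 -491.5    7.2]
ref plaque [ 534.74296677 -427.63937866   21.32349863]
weight base [ 539.29823983 -564.82973164    0.        ] [ 533.36889874 -567.38532487   20.        ]
0 [ 449. -459.    0.] [ 466. -497.    0.]
10 [ 453. -451.   10.] [ 471. -488.   10.]
20 [ 457. -443.   20.] [ 475. -479.   20.]
```

View pics/v9.png

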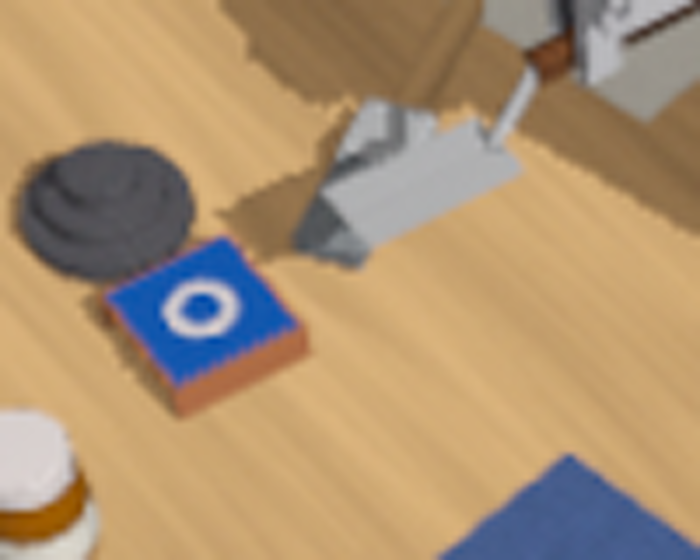

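Emit:
servo_tool([
  [0, 0, 0, 2, -22, 0, 1],
  [0, 0, 0, 2, -23, 0, 1],
  [0, 0, 0, 0, 0, -20, 1],
  [0, 0, 0, 0, 0, -20, 1],
  [0, 0, 0, 0, 0, -15, 1],
  [0, 0, 0, 0, 0, -10, 1],
  [0, 0, 0, 0, 0, -5, 1],
  [0, 0, 0, 0, 0, -3, 1],
  [0, 0, 0, 0, 0, -2.5, 1],
  [0, 0, 0, 0, 0, 0, 1],
  [0, 0, 0, 0, 0, 0, 1],
])

```text
clock: 42.72
eef_pos: [339.9, -457.9, 35.2]
eef_rot: [-3.14, 0.0, 3.073]
wrist_force: [-5.2, 3.1, 7.2]
finger_gap: 13.6
finger_force: 60.0
```

```bash
python3 look.py o blue 22; python3 - <<'E'
from t import *
print(manip.read_state()['moment'])
E
```

```text
[ 339.9 -457.9   35.2] spat yaw -3.9 tilt [-5.0e-04 -1.2e-03 -1.0e+00] 13.596842555824129
scene blue [ 538.6 -471.3] [70.2 64.8] 86.5 (218, 128)
side blue [ 545.  -473.9] [66.5 63.7] 85.6 (335, 132)
[0.48604664 0.41912195 0.0834338 ]
```

Emit:
servo_tool([
  [0, 0, 0, 0, 0, 15, 1],
  [0, 0, 0, 0, 0, 25, 1],
  [0, 0, 0, 0, 0, 25, 1],
  [0, 0, 0, 0, 0, 0, 1],
  [0, 0, 0, 0, 0, 0, 1],
])

```text
clock: 43.45
eef_pos: [339.8, -457.2, 98.4]
eef_rot: [3.141, -0.0, 3.074]
wrist_force: [0.5, -0.2, -2.7]
finger_gap: 13.5
finger_force: 60.0
```

```bash
python3 look.py p blue 22; python3 - <<'E'
from t import *
def brown(im):
    h=cv2.cvtColor(im,cv2.COLOR_RGB2HSV); m=cv2.inRange(h,(3,90,30),(15,255,140)); M=np.zeros_like(m); M[60:315,295:345]=m[60:315,295:345]
    c=max(cv2.findContours(M,cv2.RETR_EXTERNAL,cv2.CHAIN_APPROX_NONE)[0],key=cv2.contourArea); return cv2.boundingRect(c)
def foot(im):
    g=im[85:125,285:360].astype(int); m=((g.min(2)>140)&(np.ptp(g,axis=2)<30)).astype(np.uint8); return cv2.boundingRect(m)
old=cv2.cvtColor(cv2.imread('pics/w5.png'),cv2.COLOR_BGR2RGB); new=shot('wrist','w6.png')
print(brown(old),brown(new),foot(old),foot(new))
cv2.imwrite('pics/v10.png',np.hstack([cv2.imread('pics/w5.png')[60:330,200:440],cv2.imread('pics/w6.png')[60:330,200:440],cv2.resize(cv2.imread('pics/p_scene.png')[80:180,190:290],(270,270))]))
E
```

```text
[ 339.8 -457.2   98.4] spat yaw -3.9 tilt [ 3.e-04  4.e-04 -1.e+00] 13.546613543369263
scene blue [ 538.6 -471.3] [70.2 64.8] 86.5 (218, 128)
side blue [ 544.9 -474.4] [65.2 64. ] 86.1 (335, 132)
(309, 96, 26, 210) (307, 94, 30, 212) (9, 12, 55, 11) (0, 0, 24, 40)
```

View pics/v10.png

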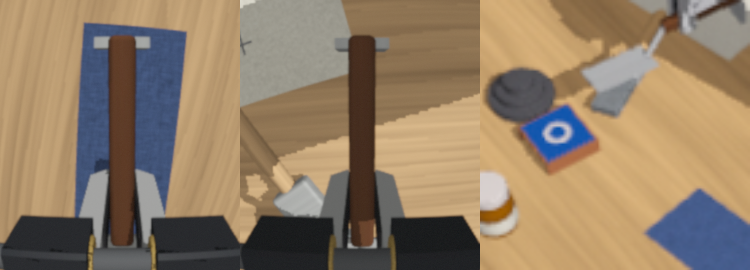

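```bash
cat > blade.py <<'E'
from t import *
def blade(img,tcp,yaw,n='scene'):
    im=cv2.imread(img); hsv=cv2.cvtColor(im,cv2.COLOR_BGR2HSV)
    d=np.array([np.cos(np.radians(yaw)),np.sin(np.radians(yaw))]); nn=np.array([-d[1],d[0]])
    def pt(x,y,z,phi=0):
        c,s=np.cos(phi),np.sin(phi); # pivot grip point (-99.5, z=41 rel underside); z relative underside
        X,Z=x+99.5,z-41; X,Z=X*c+Z*s,-X*s+Z*c
        P=np.array(tcp[:2])+d*X+nn*y; return [*P,tcp[2]+19+Z]
    ex=lambda phi:np.array([proj(n,pt(x,y,3,phi)) for x,y in((-45,22),(45,22),(45,-22),(-45,-22))])
    e=ex(0); x0,y0=e.min(0).astype(int)-10; x1,y1=e.max(0).astype(int)+11
    m=cv2.inRange(hsv,(0,0,120),(180,38,255)); M=np.zeros_like(m); M[y0:y1,x0:x1]=m[y0:y1,x0:x1]
    c=max(cv2.findContours(M,cv2.RETR_EXTERNAL,cv2.CHAIN_APPROX_NONE)[0],key=cv2.contourArea)
    print(img,'area',cv2.contourArea(c),'centroid',c[:,0].mean(0).round(1),'rect',np.round(cv2.boxPoints(cv2.minAreaRect(c)),1).tolist())
    for deg in(-8,-4,0,4,8): print('  pitch down',deg,ex(np.radians(deg)).round(1).tolist())
blade('pics/a_scene.png',(493.1,-99.6,31),-19.4)
blade('pics/g_scene.png',(435.6,-250.7,30.6),-13.5)
blade('pics/p_scene.png',(339.8,-457.2,98.4),-3.9)
E
python3 blade.py
```

```text
pics/a_scene.png area 311.0 centroid [267.9 198.4] rect [[250.10000610351562, 198.10000610351562], [284.6000061035156, 187.6999969482422], [288.0, 199.10000610351562], [253.5, 209.39999389648438]]
  pitch down -8 [[278.3, 200.1], [250.9, 206.0], [247.1, 195.0], [274.2, 189.4]]
  pitch down -4 [[279.1, 200.6], [251.8, 207.6], [247.9, 196.7], [274.9, 189.9]]
  pitch down 0 [[279.9, 201.0], [252.8, 209.1], [249.0, 198.2], [275.7, 190.4]]
  pitch down 4 [[280.8, 201.4], [254.0, 210.5], [250.2, 199.7], [276.6, 190.8]]
  pitch down 8 [[281.7, 201.8], [255.4, 211.8], [251.6, 201.0], [277.5, 191.1]]
pics/g_scene.png area 268.5 centroid [256.3 162.8] rect [[239.1999969482422, 164.0], [270.5, 150.8000030517578], [275.70001220703125, 163.10000610351562], [244.39999389648438, 176.3000030517578]]
  pitch down -8 [[266.0, 163.2], [240.7, 170.1], [235.9, 160.6], [261.0, 153.9]]
  pitch down -4 [[266.7, 163.7], [241.5, 171.8], [236.7, 162.3], [261.7, 154.5]]
  pitch down 0 [[267.5, 164.1], [242.5, 173.4], [237.8, 164.0], [262.4, 154.9]]
  pitch down 4 [[268.3, 164.5], [243.7, 174.9], [239.0, 165.5], [263.3, 155.3]]
  pitch down 8 [[269.2, 164.8], [245.1, 176.2], [240.3, 166.8], [264.2, 155.7]]
pics/p_scene.png area 346.5 centroid [243.7 105.7] rect [[225.0, 107.19999694824219], [256.79998779296875, 89.5999984741211], [266.6000061035156, 107.19999694824219], [234.8000030517578, 124.9000015258789]]
  pitch down -8 [[253.7, 102.7], [231.1, 110.9], [224.6, 103.3], [247.2, 95.4]]
  pitch down -4 [[254.4, 103.3], [231.9, 112.8], [225.4, 105.2], [247.8, 96.0]]
  pitch down 0 [[255.1, 103.8], [232.8, 114.6], [226.5, 107.0], [248.6, 96.5]]
  pitch down 4 [[255.9, 104.2], [234.0, 116.3], [227.6, 108.7], [249.4, 96.9]]
  pitch down 8 [[256.7, 104.6], [235.3, 117.8], [228.9, 110.3], [250.2, 97.3]]
```

Emit:
servo_tool([
  [0, 0, 0, 0, 35, 0, 1],
  [0, 0, 0, 0, 35, 0, 1],
  [0, 0, 0, 0, 0, 0, 1],
  [0, 0, 0, 0, 0, 0, 1],
])

```text
clock: 44.1
eef_pos: [340.1, -387.8, 98.9]
eef_rot: [-3.141, 0.0, 3.074]
wrist_force: [0.2, 0.4, -1.4]
finger_gap: 13.8
finger_force: 60.0
```

```bash
python3 look.py q blue; sed -i '/^blade(/d' blade.py; cat >> blade.py <<'E'
def tip(img,tcp,yaw,n='scene'):
    im=cv2.imread(img); hsv=cv2.cvtColor(im,cv2.COLOR_BGR2HSV)
    blade(img,tcp,yaw,n)
    m=cv2.inRange(hsv,(0,0,120),(180,38,255)); k,l,st,ce=cv2.connectedComponentsWithStats(m)
    for i in range(1,k):
        if st[i,4]>150 and 200<ce[i][0]<300 and 80<ce[i][1]<225:
            ys,xs=np.where(l==i); print('  comp',st[i],'leftmost',[(x,y) for x,y in zip(xs,ys) if x<=xs.min()+1],'bottom',[(x,y) for x,y in zip(xs,ys) if y>=ys.max()-1])
E
python3 - <<'E'
from blade import *
s=manip.read_state()
tip('pics/a_scene.png',(493.1,-99.6,31),-19.4)
tip('pics/g_scene.png',(435.6,-250.7,30.6),-13.5)
tip('pics/q_scene.png',s['eef_pos'],-3.9)
E
```

```text
[ 340.1 -387.8   98.9] spat yaw -3.9 tilt [-1.e-04 -2.e-04 -1.e+00] 13.752612881385591
scene blue [ 538.6 -471.3] [70.2 64.8] 86.5 (218, 128)
side blue [ 544.9 -473.8] [66.4 64. ] 86.1 (335, 132)
pics/a_scene.png area 311.0 centroid [267.9 198.4] rect [[250.10000610351562, 198.10000610351562], [284.6000061035156, 187.6999969482422], [288.0, 199.10000610351562], [253.5, 209.39999389648438]]
  pitch down -8 [[278.3, 200.1], [250.9, 206.0], [247.1, 195.0], [274.2, 189.4]]
  pitch down -4 [[279.1, 200.6], [251.8, 207.6], [247.9, 196.7], [274.9, 189.9]]
  pitch down 0 [[279.9, 201.0], [252.8, 209.1], [249.0, 198.2], [275.7, 190.4]]
  pitch down 4 [[280.8, 201.4], [254.0, 210.5], [250.2, 199.7], [276.6, 190.8]]
  pitch down 8 [[281.7, 201.8], [255.4, 211.8], [251.6, 201.0], [277.5, 191.1]]
  comp [251 188  35  21 354] leftmost [(np.int64(251), np.int64(198)), (np.int64(252), np.int64(198)), (np.int64(251), np.int64(199)), (np.int64(252), np.int64(199)), (np.int64(251), np.int64(200)), (np.int64(252), np.int64(200)), (np.int64(251), np.int64(201)), (np.int64(252), np.int64(201)), (np.int64(
[... 2039 characters left out ...]
44.3, 126.2], [237.7, 118.4], [260.0, 107.4]]
  pitch down 4 [[267.6, 115.4], [245.4, 127.8], [238.8, 120.0], [260.8, 107.8]]
  pitch down 8 [[268.4, 115.7], [246.7, 129.3], [240.1, 121.5], [261.6, 108.2]]
  comp [239 101  31  25 278] leftmost [(np.int64(240), np.int64(116)), (np.int64(239), np.int64(117)), (np.int64(240), np.int64(117)), (np.int64(239), np.int64(118)), (np.int64(240), np.int64(118)), (np.int64(240), np.int64(119)), (np.int64(240), np.int64(120))] bottom [(np.int64(244), np.int64(124)), (np.int64(245), np.int64(124)), (np.int64(246), np.int64(124)), (np.int64(247), np.int64(124)), (np.int64(248), np.int64(124)), (np.int64(245), np.int64(125)), (np.int64(246), np.int64(125))]
```

Emit:
servo_tool([
  [0.5, 7.32, 0, 0, 0, 14, 1],
  [0.5, 7.32, 0, 0, 0, 14, 1],
  [0.5, 7.32, 0, 0, 0, 14, 1],
  [0, 0, 0, 9.3, -36, 0, 1],
  [0, 0, 0, 10, -37.4, 0, 1],
  [0, 0, 0, 0, 0, -20, 1],
  [0, 0, 0, 0, 0, -20, 1],
  [0, 0, 0, 0, 0, -14, 1],
  [0, 0, 0, 0, 0, 0, 1],
  [0, 0, 0, 0, 0, 0, 1],
])

```text
clock: 45.45
eef_pos: [359.5, -460.9, 87.7]
eef_rot: [-3.141, -0.383, 3.073]
wrist_force: [-0.1, -0.5, -1.5]
finger_gap: 13.8
finger_force: 60.0
```

```bash
python3 look.py r blue;  python3 - <<'E'
from blade import *
im=cv2.imread('pics/r_scene.png'); hsv=cv2.cvtColor(im,cv2.COLOR_BGR2HSV); m=cv2.inRange(hsv,(0,0,120),(180,38,255)); M=0*m; M[90:140,205:265]=m[90:140,205:265]
k,l,st,ce=cv2.connectedComponentsWithStats(M)
print(st[1:],)
for y in (-22,22): print(proj('scene',[488+y*.068,-470+y,19]))
i=1+st[1:,4].argmax(); ys,xs=np.where(l==i); print([(x,y) for x,y in zip(xs,ys) if x<=xs.min()+1],[(x,y) for x,y in zip(xs,ys) if y>=ys.max()-1])
E
```

```text
[ 359.5 -460.9   87.7] spat yaw -3.9 tilt [ 3.741e-01 -7.000e-04 -9.274e-01] 13.776536611075846
scene blue [ 538.6 -471.3] [70.2 64.8] 86.5 (218, 128)
side blue [ 544.9 -473.8] [66.4 64. ] 86.1 (335, 132)
[[229  90  36  36 381]
 [262  95   1   1   1]
 [243  99   1   1   1]
 [245 100   1   1   1]
 [236 110   1   1   1]
 [214 125  10   8  34]]
(np.float64(227.48545455201628), np.float64(119.10135250443707))
(np.float64(233.71492461539293), np.float64(126.60167124002061))
[(np.int64(229), np.int64(118)), (np.int64(230), np.int64(118)), (np.int64(229), np.int64(119)), (np.int64(230), np.int64(119)), (np.int64(230), np.int64(120))] [(np.int64(233), np.int64(124)), (np.int64(234), np.int64(124)), (np.int64(235), np.int64(124)), (np.int64(236), np.int64(124)), (np.int64(237), np.int64(124)), (np.int64(234), np.int64(125)), (np.int64(235), np.int64(125)), (np.int64(236), np.int64(125))]
```

Emit:
servo_tool([
  [0, 0, 0, 8, -0.5, -3, 1],
  [0, 0, 0, 8, -0.5, -3, 1],
  [0, 0, 0, 8, -0.5, -3, 1],
  [0, 0, 0, 8, -0.5, -2.5, 1],
  [0, 0, 0, 0, 0, 0, 1],
  [0, 0, 0, 0, 6, 0, 1],
  [0, 0, 0, 0, 6, 0, 1],
  [0, 0, 0, 0, 6, 0, 1],
  [0, 0, 0, 0, 6, 0, 1],
  [0, 0, 0, 0, 0, 0, 1],
])

```text
clock: 46.8
eef_pos: [391.4, -438.4, 75.6]
eef_rot: [3.142, -0.384, 3.074]
wrist_force: [0.1, -0.5, -1.0]
finger_gap: 13.5
finger_force: 60.0
```

```bash
python3 look.py u blue
```

```text
[ 391.4 -438.4   75.6] spat yaw -3.9 tilt [ 0.3747  0.     -0.9271] 13.453700671931884
scene blue [ 536.7 -463.6] [69.5 64.9] 82.9 (219, 129)
side blue [ 543.1 -465.1] [66.  63.7] 81.9 (335, 134)
```

Emit:
servo_tool([
  [0, 0, 0, 0, 6, 0, 1],
  [0, 0, 0, 0, 6, 0, 1],
  [0, 0, 0, 0, 6, 0, 1],
  [0, 0, 0, 0, 6, 0, 1],
  [0, 0, 0, 0, 6, 0, 1],
  [0, 0, 0, 0, 6, 0, 1],
  [0, 0, 0, 0, 0, 0, 1],
])

```text
clock: 47.78
eef_pos: [391.4, -402.4, 75.5]
eef_rot: [3.141, -0.384, 3.074]
wrist_force: [0.3, -0.3, -1.6]
finger_gap: 13.5
finger_force: 60.0
```

```bash
python3 look.py v blue
```

```text
[ 391.4 -402.4   75.5] spat yaw -3.9 tilt [ 3.749e-01  2.000e-04 -9.271e-01] 13.512554710368773
scene blue [ 530.7 -430. ] [69.8 65. ] 73.6 (226, 134)
side blue [ 536.  -430.9] [66.1 63.3] 74.9 (334, 139)
```

Emit:
servo_tool([
  [0, 0, 0, 0, -2, 0, 1],
  [0, 0, 0, -10, 0.7, 3.6, 1],
  [0, 0, 0, -10, 0.7, 3.6, 1],
  [0, 0, 0, -10, 0.7, 3.6, 1],
  [0, 0, 0, -10, 0.7, 3.6, 1],
  [0, 0, 0, -10, 0.7, 3.6, 1],
  [-0.45, -6.67, 0, 0, 0, 10, 1],
  [-0.45, -6.67, 0, 0, 0, 10, 1],
  [-0.45, -6.67, 0, 0, 0, 0, 1],
  [0, 0, -6, -1, 12, 0, 1],
  [0, 0, -6, -1, 13, 0, 1],
  [0, 0, 0, 0, 0, -30, 1],
  [0, 0, 0, 0, 0, -20, 1],
  [0, 0, 0, 0, 0, 0, 1],
  [0, 0, 0, 0, 0, 0, 1],
])

```text
clock: 49.75
eef_pos: [339.4, -376.6, 64.4]
eef_rot: [-3.141, -0.033, 2.864]
wrist_force: [0.2, 0.5, -1.5]
finger_gap: 14.0
finger_force: 60.0
```

```bash
python3 look.py w blue;  python3 - <<'E'
from blade import *
s=manip.read_state(); tip('pics/w_scene.png',s['eef_pos'],np.degrees(s['eef_rot'][2])-180)
E
```

```text
[ 339.4 -376.6   64.4] spat yaw -15.9 tilt [ 3.330e-02 -4.000e-04 -9.994e-01] 14.00933232075069
scene blue [ 530.7 -430.2] [69.5 65.2] 73.5 (226, 134)
side blue [ 536.2 -430.8] [66.4 63.2] 74.6 (334, 139)
pics/w_scene.png area 325.0 centroid [251.1 118.3] rect [[231.60000610351562, 128.60000610351562], [232.3000030517578, 107.9000015258789], [271.0, 109.0], [270.3999938964844, 129.8000030517578]]
  pitch down -8 [[265.5, 120.8], [240.8, 125.9], [236.7, 117.2], [261.1, 112.3]]
  pitch down -4 [[266.2, 121.4], [241.6, 127.8], [237.5, 119.1], [261.8, 113.0]]
  pitch down 0 [[266.9, 122.0], [242.5, 129.6], [238.5, 120.9], [262.6, 113.5]]
  pitch down 4 [[267.7, 122.5], [243.7, 131.3], [239.6, 122.6], [263.4, 114.0]]
  pitch down 8 [[268.6, 122.9], [245.0, 132.8], [240.9, 124.2], [264.3, 114.5]]
  comp [232 108  40  22 377] leftmost [(np.int64(233), np.int64(115)), (np.int64(233), np.int64(116)), (np.int64(232), np.int64(117)), (np.int64(233), np.int64(117)), (np.int64(232), np.int64(118)), (np.int64(233), np.int64(118)), (np.int64(233), np.int64(119))] bottom [(np.int64(243), np.int64(128)), (np.int64(244), np.int64(128)), (np.int64(245), np.int64(128)), (np.int64(246), np.int64(128)), (np.int64(247), np.int64(128)), (np.int64(248), np.int64(128)), (np.int64(249), np.int64(128)), (np.int64(244), np.int64(129)), (np.int64(245), np.int64(129)), (np.int64(246), np.int64(129))]
```

Emit:
servo_tool([
  [0, 0, 0, 0, 0, -15, 1],
  [0, 0, 0, 0, 0, -12, 1],
  [0, 0, 0, 0, 0, -8, 1],
  [0, 0, 0, 0, 0, 0, 1],
  [0, 0, 0, 9.4, -2.7, 0, 1],
  [0, 0, 0, 9.4, -2.7, 0, 1],
  [0, 0, 0, 9.4, -2.7, 0, 1],
  [0, 0, 0, 9.4, -2.7, 0, 1],
  [0, 0, 0, 9.4, -2.7, 0, 1],
  [0, 0, 0, 9.4, -2.7, 0, 1],
  [0, 0, 0, 9.4, -2.7, 0, 1],
  [0, 0, 0, 9.4, -2.7, 0, 1],
  [0, 0, 0, 9.4, -2.7, 0, 1],
  [0, 0, 0, 9.4, -2.7, 0, 1],
  [0, 0, 0, 0, 0, 0, 1],
])

```text
clock: 51.72
eef_pos: [433.8, -403.4, 28.3]
eef_rot: [3.141, -0.034, 2.865]
wrist_force: [-0.3, 0.1, -2.1]
finger_gap: 13.4
finger_force: 60.0
```

```bash
python3 look.py x blue
```

```text
[ 433.8 -403.4   28.3] spat yaw -15.9 tilt [ 3.400e-02  2.000e-04 -9.994e-01] 13.384907267605035
scene blue [ 530.8 -430. ] [69.8 65.2] 73.6 (226, 134)
side blue [ 536.2 -430.6] [66.2 63.1] 74.9 (334, 139)
```

Lift.

Emit:
servo_tool([
  [0, 0, 0, 0, 0, 3, 1],
  [0, 0, 0, 0, 0, 3, 1],
  [0, 0, 0, 0, 0, 3, 1],
  [0, 0, 0, 0, 0, 3, 1],
  [0, 0, 0, 0, 0, 5, 1],
  [0, 0, 0, 0, 0, 10, 1],
  [0, 0, 0, 0, 0, 15, 1],
  [0, 0, 0, 0, 0, 15, 1],
  [0, 0, 0, 0, 0, 15, 1],
  [0, 0, 0, 0, 0, 10, 1],
  [0, 0, 0, 0, 0, 5, 1],
  [0, 0, 0, 0, 0, 0, 1],
])

```text
clock: 53.32
eef_pos: [433.3, -403.3, 115.5]
eef_rot: [3.141, -0.034, 2.864]
wrist_force: [-0.4, 0.6, -3.6]
finger_gap: 14.0
finger_force: 60.0
```

```bash
python3 look.py y blue 101; python3 look.py y2 red,green 50
```

```text
[ 433.3 -403.3  115.5] spat yaw -15.9 tilt [ 3.410e-02  3.000e-04 -9.994e-01] 13.953131370275234
scene blue [ 531.4 -428.3] [69.6 65.2] 74.2 (223, 119)
side blue [ 535.1 -429.2] [69.5 63.1] 74.5 (335, 124)
[ 433.1 -403.1  114.9] spat yaw -15.9 tilt [ 3.480e-02  7.000e-04 -9.994e-01] 13.41161263131648
scene red [677.2  76.6] [70.9 74.4] 13.1 (281, 256)
scene green [654.9 178.8] [68.4 72.2] 11.7 (309, 277)
side red [681.9  75.7] [66.  67.3] 13.5 (258, 224)
side green [659.5 179. ] [64.5 64.4] 13.6 (253, 250)
```

Emit:
servo_tool([
  [0, 0, 0.25, 0.9, 6, 0, 1],
  [0, 0, 0.25, 0.9, 6, 0, 1],
  [0, 0, 0.5, 1.8, 12, 0, 1],
  [0, 0, 0.5, 1.8, 12, 0, 1],
  [0, 0, 0.5, 1.8, 12, 0, 1],
  [0, 0, 0.5, 1.8, 12, 0, 1],
  [0, 0, 0.5, 1.8, 12, 0, 1],
  [0, 0, 0.5, 1.8, 12, 0, 1],
  [0, 0, 0.5, 1.8, 12, 0, 1],
  [0, 0, 0.5, 1.8, 12, 0, 1],
  [0, 0, 0.5, 1.8, 12, 0, 1],
  [0, 0, 0.5, 1.8, 12, 0, 1],
  [0, 0, 0.5, 1.8, 12, 0, 1],
  [0, 0, 0.5, 1.8, 12, 0, 1],
  [0, 0, 0.5, 1.8, 12, 0, 1],
  [0, 0, 0.5, 1.8, 12, 0, 1],
  [0, 0, 0.5, 1.8, 12, 0, 1],
  [0, 0, 0.5, 1.8, 12, 0, 1],
  [0, 0, 0.5, 1.8, 12, 0, 1],
  [0, 0, 0.5, 1.8, 12, 0, 1],
])

```text
clock: 56.02
eef_pos: [467.6, -174.5, 115.5]
eef_rot: [3.141, -0.034, 3.03]
wrist_force: [-0.1, -0.7, -2.9]
finger_gap: 13.5
finger_force: 60.0
```

Emit:
servo_tool([
  [0, 0, 0.5, 1.8, 12, 0, 1],
  [0, 0, 0.5, 1.8, 12, 0, 1],
  [0, 0, 0.5, 1.8, 12, 0, 1],
  [0, 0, 0.5, 1.8, 12, 0, 1],
  [0, 0, 0.5, 1.8, 12, 0, 1],
  [0, 0, 0.5, 1.8, 12, 0, 1],
  [0, 0, 0.5, 1.8, 12, 0, 1],
  [0, 0, 0.5, 1.8, 12, 0, 1],
  [0, 0, 0.5, 1.8, 12, 0, 1],
  [0, 0, 0.5, 1.8, 12, 0, 1],
  [0, 0, 0.5, 1.8, 12, 0, 1],
  [0, 0, 0.5, 1.8, 12, 0, 1],
  [0, 0, 0.5, 1.8, 12, 0, 1],
  [0, 0, 0.5, 1.8, 12, 0, 1],
  [0, 0, 0.5, 1.8, 12, 0, 1],
  [0, 0, 0.5, 1.8, 12, 0, 1],
  [0, 0, 0.5, 1.8, 12, 0, 1],
  [0, 0, 0.5, 1.8, 12, 0, 1],
  [0, 0, 0.5, 1.8, 12, 0, 1],
  [0, 0, 0.5, 1.8, 12, 0, 1],
])

```text
clock: 58.52
eef_pos: [503.6, 65.5, 115.4]
eef_rot: [3.141, -0.034, -3.078]
wrist_force: [0.3, 0.3, -3.1]
finger_gap: 13.6
finger_force: 60.0
```

Emit:
servo_tool([
  [0, 0, 0.6, 2, 12, 0, 1],
  [0, 0, 0.6, 2, 12, 0, 1],
  [0, 0, 0.6, 2, 12, 0, 1],
  [0, 0, 0.6, 2, 12, 0, 1],
  [0, 0, 0.6, 2, 12, 0, 1],
  [0, 0, 0.6, 2, 12, 0, 1],
  [0, 0, 0.5, 2, 12, 0, 1],
  [0, 0, 0.5, 2, 12, 0, 1],
  [0, 0, 0.5, 2, 12, 0, 1],
  [0, 0, 0.5, 2, 12, 0, 1],
  [0, 0, 0.5, 1.8, 12, 0, 1],
  [0, 0, 0.5, 1.8, 12, 0, 1],
  [0, 0, 0.5, 1.8, 12, 0, 1],
  [0, 0, 0.5, 1.8, 12, 0, 1],
  [0, 0, 0.5, 1.8, 12, 0, 1],
  [0, 0, 0.25, 0.9, 6, 0, 1],
  [0, 0, 0.25, 0.9, 6, 0, 1],
  [0, 0, 0, 0, 0, 0, 1],
  [0, 0, 0, 0, 0, 0, 1],
])

```text
clock: 60.9
eef_pos: [534.3, 256.5, 115.4]
eef_rot: [3.141, -0.034, -2.929]
wrist_force: [1.2, 0.1, -3.9]
finger_gap: 13.5
finger_force: 60.0
```

```bash
python3 look.py z blue 101
```

```text
[534.3 256.5 115.4] spat yaw -347.8 tilt [ 3.420e-02  2.000e-04 -9.994e-01] 13.537806067787713
scene blue [633.3 280.4] [66.8 70.9] 11.7 (340, 292)
side blue [636.3 280.3] [66.  69.6] 12.0 (246, 270)
```

Emit:
servo_tool([
  [0, 0, 0, 0, 0, -6, 1],
  [0, 0, 0, 0, 0, -10, 1],
  [0, 0, 0, 0, 0, -10, 1],
  [0, 0, 0, 0, 0, -8, 1],
  [0, 0, 0, 0, 0, -4, 1],
  [0, 0, 0, 0, 0, -4, 1],
  [0, 0, 0, 0, 0, -3, 1],
  [0, 0, 0, 0, 0, -3, 1],
  [0, 0, 0, 0, 0, -3, 1],
  [0, 0, 0, 0, 0, -3, 1],
  [0, 0, 0, 0, 0, -2, 1],
  [0, 0, 0, 0, 0, 0, 1],
  [0, 0, 0, 0, 0, 0, 1],
])

```text
clock: 62.62
eef_pos: [534.3, 256.7, 59.5]
eef_rot: [3.141, -0.034, -2.929]
wrist_force: [0.3, 0.4, -1.9]
finger_gap: 13.6
finger_force: 60.0
```

```bash
python3 look.py aa blue 50; python3 -c "
from t import *
print(manip.read_state()['wrist_force'],manip.read_state()['moment'])"
```

```text
[534.3 256.7  59.5] spat yaw -347.8 tilt [ 3.400e-02  3.000e-04 -9.994e-01] 13.613246553690358
scene blue [632.8 280.1] [66.9 71. ] 11.9 (339, 299)
side blue [636.5 279. ] [67.8 68.6] 12.5 (249, 279)
[ 0.22219716  0.27754565 -1.89440586] [ 0.08560103 -0.06686967  0.00511331]
```

Released on the tray; retract.

Emit:
servo_tool([
  [0, 0, 0, -9.8, -2.1, 0, 1],
  [0, 0, 0, -9.8, -2.1, 0, 1],
  [0, 0, 0, -9.8, -2.1, 0, 1],
  [0, 0, 0, -9.8, -2.1, 0, 1],
  [0, 0, 0, -9.8, -2.1, 0, 1],
  [0, 0, 0, -9.8, -2.1, 0, 1],
  [0, 0, 0, -9.8, -2.1, 0, 1],
  [0, 0, 0, -9.8, -2.1, 0, 1],
  [0, 0, 0, -9.8, -2.1, 0, 1],
  [0, 0, 0, -9.8, -2.1, 0, 1],
  [0, 0, 0, -9.8, -2.1, 0, 1],
  [0, 0, 0, 0, 0, 20, 1],
  [0, 0, 0, 0, 0, 30, 1],
  [0, 0, 0, 0, 0, 0, 1],
  [0, 0, 0, 0, 0, 0, 1],
])

```text
clock: 64.6
eef_pos: [426.0, 233.4, 108.5]
eef_rot: [3.142, -0.035, -2.929]
wrist_force: [1.3, 0.6, -1.7]
finger_gap: 13.2
finger_force: 60.0
```

```bash
python3 look.py bb red,green,blue 50; python3 - <<'E'
from t import *
k=np.array([655.5,178]);a=np.radians(12.2);x=np.array([np.cos(a),np.sin(a)]);y=np.array([-x[1],x[0]])
for p in((677.2,76.6),(654.9,178.8),(633,280)): p=np.array(p)-k; print(p@x,p@y)
E
python3 look.py cc mat 1
```

```text
[426.  233.4 108.5] spat yaw -347.8 tilt [ 3.500e-02  1.000e-04 -9.994e-01] 13.20413777320085
scene red [676.9  76.5] [70.1 74.5] 12.8 (281, 256)
scene green [655.2 178.7] [67.9 71.8] 11.7 (309, 277)
scene blue [632.8 280.1] [66.9 71. ] 11.9 (339, 299)
side red [681.9  75.7] [66.  67.3] 13.5 (258, 224)
side green [659.5 179. ] [64.5 64.4] 13.6 (253, 250)
side blue [637.3 279.2] [66.1 68.6] 12.5 (249, 279)
-0.21840945456808533 -103.69571976369207
-0.4173896994073664 0.9087275933021258
-0.43672838298751293 104.45122913742803
[425.9 233.4 108.3] spat yaw -347.8 tilt [ 3.590e-02 -1.000e-04 -9.994e-01] 13.117336711375232
scene mat [ 468.2 -144.9] [ 95.2 283.3] 8.6 (292, 181)
side mat [653.9 254.6] [71.6 75.3] 11.6 (249, 279)
side mat [ 468.5 -127.8] [43.5 14.1] 47.0 (334, 200)
```

Emit:
servo_tool([
  [0, 0, -7.8, 3.3, -29.2, 0, 1],
  [0, 0, -7.8, 3.3, -29.2, 0, 1],
  [0, 0, -7.8, 3.3, -29.2, 0, 1],
  [0, 0, -7.8, 3.3, -29.2, 0, 1],
  [0, 0, -7.8, 3.3, -29.2, 0, 1],
  [0, 0, -7.8, 3.3, -29.2, 0, 1],
  [0, 0, -7.8, 3.3, -29.2, 0, 1],
  [0, 0, -7.8, 3.3, -29.2, 0, 1],
  [0, 0, -7.8, 3.3, -29.2, 0, 1],
  [0, 0, -7.8, 3.3, -29.2, 0, 1],
  [0, 0, -7.8, 3.3, -29.2, 0, 1],
  [0, 0, -7.8, 3, -29.2, 0, 1],
  [0, 0, 0, 0, 0, -30, 1],
  [0, 0, 0, 0, 0, -25, 1],
  [0, 0, 0, 0, 0, -15, 1],
  [0, 0, 0, 0, 0, -8, 1],
  [0, 0, 0, 0, 0, -3, 1],
  [0, 0, 0, 0, 0, 0, 1],
  [0, 0, 0, 0, 0, 0, 1],
])

```text
clock: 67.18
eef_pos: [466.1, -116.9, 29.0]
eef_rot: [3.14, -0.034, 1.721]
wrist_force: [0.2, -0.1, -2.1]
finger_gap: 13.6
finger_force: 60.0
```

Emit:
servo_tool([
  [0, 0, 0, 0, 0, -2, 1],
  [0, 0, 0, 0, 0, -1.5, 1],
  [0, 0, 0, 0, 0, -1, 1],
  [0, 0, 0, 0, 0, 0, 1],
])

```text
clock: 67.68
eef_pos: [465.8, -116.8, 23.9]
eef_rot: [3.141, -0.034, 1.721]
wrist_force: [-1.0, 0.3, -1.9]
finger_gap: 13.7
finger_force: 60.0
```

Emit:
servo_tool([
  [0, 0, 0, 0, 0, -1, 1],
  [0, 0, 0, 0, 0, 0, 1],
])

```text
clock: 67.92
eef_pos: [465.9, -116.9, 23.4]
eef_rot: [3.141, -0.034, 1.721]
wrist_force: [-3.2, -1.5, 6.2]
finger_gap: 13.6
finger_force: 60.0
```

Emit:
servo_tool([
  [0, 0, 0, 0, 0, 0.5, 1],
  [0, 0, 0, 0, 0, 0, 0.5],
  [0, 0, 0, 0, 0, 0, 0.5],
  [0, 0, 0, 0, 0, 0, 0.5],
  [0, 0, 0, 0, 0, 0, 0.5],
  [0, 0, 0, 0, 0, 20, 0.5],
  [0, 0, 0, 0, 0, 40, 0.5],
  [0, 0, 0, 0, 0, 50, 0.5],
  [0, 0, 0, 0, 0, 50, 0.5],
  [0, 0, 0, 0, 0, 20, 0.5],
  [0, 0, 0, 0, 0, 0, 0.5],
])

```text
clock: 69.3
eef_pos: [466.2, -117.0, 204.5]
eef_rot: [3.139, -0.033, 1.721]
wrist_force: [-0.4, 0.8, -0.2]
finger_gap: 47.0
finger_force: 0.0
```

```bash
python3 look.py dd red,green,blue 50; python3 - <<'E'
from t import *
s=manip.read_state(); print(s['eef_pos'],s['eef_rot'])
im=shot('wrist','w7.png'); h=cv2.cvtColor(im,cv2.COLOR_RGB2HSV)
m=cv2.inRange(h,(3,90,20),(15,255,130)); M=0*m; M[60:320,260:380]=m[60:320,260:380]
c=max(cv2.findContours(M,cv2.RETR_EXTERNAL,cv2.CHAIN_APPROX_NONE)[0],key=cv2.contourArea); print('handle px',cv2.boundingRect(c),cv2.contourArea(c))
W=np.array([wonz(p,49,s)[:2] for p in c[:,0]],np.float32); print(cv2.minAreaRect(W))
print('mat',list(pl(im,s,'mat',1)))
E
```

```text
[ 466.2 -117.   204.5] spat yaw -81.4 tilt [ 0.0329  0.0026 -0.9995] 47.012272813148776
scene red [677.2  76.5] [70.8 74.5] 12.8 (281, 256)
scene green [655.3 178.7] [67.8 71.9] 12.1 (309, 277)
scene blue [632.8 280.1] [66.9 71. ] 11.9 (339, 299)
side red [681.9  75.7] [66.  67.3] 13.5 (258, 224)
side green [659.5 179. ] [64.5 64.4] 13.6 (253, 250)
side blue [637.3 279.2] [66.1 68.6] 12.5 (249, 279)
[ 465.41244799 -116.67758402  202.33621159] [-3.14065582 -0.03475512  1.72094635]
handle px (316, 114, 12, 106) 1038.0
((460.4829406738281, -89.36518859863281), (11.831966400146484, 116.49881744384766), 8.797216415405273)
mat [(array([ 469.1, -146.2]), array([102.5, 284.6]), 8.7, (283, 95, 79, 209))]
```

Emit:
servo_tool([
  [-1.98, -0.3, 0, 0, 0, 2, 0.4],
  [0, 0, 5.8, 7.9, 39.6, 0, 0.4],
  [0, 0, 5.8, 7.9, 39.6, 0, 0.4],
  [0, 0, 5.8, 7.9, 39.6, 0, 0.4],
  [0, 0, 5.8, 7.9, 39.6, 0, 0.4],
  [0, 0, 5.8, 7.9, 39.6, 0, 0.4],
  [0, 0, 5.8, 7.9, 39.6, 0, 0.4],
  [0, 0, 5.8, 7.9, 39.6, 0, 0.4],
  [0, 0, 5.8, 7.9, 39.6, 0, 0.4],
  [0, 0, 5.8, 7.9, 39.6, 0, 0.4],
  [0, 0, 5.8, 7.9, 39.6, 0, 0.4],
  [0, 0, 5.8, 7.9, 39.6, 0, 0.4],
  [0, 0, 5.8, 7.9, 39.6, 0, 0.4],
  [0, 0, 5.8, 7.6, 39.6, 0, 0.4],
  [0, 0, 5.8, 7.6, 39.4, 0, 0.4],
  [0, 0, 0, 0, 0, 0, 0.4],
  [0, 0, 0, 0, 0, 0, 0.4],
])

```text
clock: 71.58
eef_pos: [575.6, 437.0, 204.7]
eef_rot: [-3.141, 0.001, 3.137]
wrist_force: [0.2, -0.1, 0.5]
finger_gap: 56.6
finger_force: 0.0
```

```bash
python3 - <<'E'
from t import *
s=manip.read_state(); print(s['eef_pos'],s['eef_rot'],s['joints'])
im=shot('wrist','w8.png'); h=cv2.cvtColor(im,cv2.COLOR_RGB2HSV); m=cv2.inRange(h,(0,0,0),(180,255,60)); M=np.zeros_like(m); M[150:235,270:380]=m[150:235,270:380]
for c in cv2.findContours(M,cv2.RETR_EXTERNAL,cv2.CHAIN_APPROX_NONE)[0]:
    a=cv2.contourArea(c)
    if a>60:
        x,y,w,hh=cv2.boundingRect(c); bot=(x+w/2,y+hh-8.5); print(x,y,w,hh,a,'top',wonz(bot,114.5,s).round(1))
E
```

```text
[575.5794542  437.00817747 204.68886263] [-3.14069774e+00  5.27877913e-04  3.13705591e+00] [ 5.99116487e-01  7.12820429e-01  9.16022178e-01 -1.03815234e-03
  1.51282350e+00 -9.67082669e-01]
313 186 16 27 332.0 top [575.6 435.8 114.5]
```

Emit:
servo_tool([
  [0, 0, 0, 0, -1, -40, 0.4],
  [0, 0, 0, 0, 0, -40, 0.4],
  [0, 0, 0, 0, 0, -40, 0.4],
  [0, 0, 0, 0, 0, 0, 0.4],
  [0, 0, 0, 0, 0, 0, 1],
  [0, 0, 0, 0, 0, 0, 1],
  [0, 0, 0, 0, 0, 0, 1],
  [0, 0, 0, 0, 0, 0, 1],
  [0, 0, 0, 0, 0, 0, 1],
], grip_force=30)

```text
clock: 72.75
eef_pos: [575.9, 436.4, 85.9]
eef_rot: [3.141, 0.001, 3.138]
wrist_force: [-0.8, -1.4, 3.4]
finger_gap: 16.9
finger_force: 30.0
```

```bash
python3 - <<'E'
import numpy as np, json
a=np.radians(35.3-np.arange(0,33)*12.0); P=np.round(49.3*np.c_[np.cos(a),np.sin(a)],1)
d=np.round(np.diff(P,axis=0),1)
rows=[[0,0,0,float(x),float(y),0,1] for x,y in d]
print(json.dumps(rows[:16])); print(json.dumps(rows[16:]))
E
```

```text
[[0, 0, 0, 5.1, -9.0, 0, 1], [0, 0, 0, 3.0, -9.8, 0, 1], [0, 0, 0, 1.0, -10.3, 0, 1], [0, 0, 0, -1.2, -10.2, 0, 1], [0, 0, 0, -3.3, -9.8, 0, 1], [0, 0, 0, -5.3, -8.9, 0, 1], [0, 0, 0, -7.0, -7.5, 0, 1], [0, 0, 0, -8.4, -6.0, 0, 1], [0, 0, 0, -9.4, -4.1, 0, 1], [0, 0, 0, -10.1, -2.0, 0, 1], [0, 0, 0, -10.4, 0.1, 0, 1], [0, 0, 0, -10.0, 2.3, 0, 1], [0, 0, 0, -9.4, 4.3, 0, 1], [0, 0, 0, -8.2, 6.2, 0, 1], [0, 0, 0, -6.8, 7.7, 0, 1], [0, 0, 0, -5.1, 9.0, 0, 1]]
[[0, 0, 0, -3.0, 9.8, 0, 1], [0, 0, 0, -1.0, 10.3, 0, 1], [0, 0, 0, 1.2, 10.2, 0, 1], [0, 0, 0, 3.3, 9.8, 0, 1], [0, 0, 0, 5.3, 8.9, 0, 1], [0, 0, 0, 7.0, 7.5, 0, 1], [0, 0, 0, 8.4, 6.0, 0, 1], [0, 0, 0, 9.4, 4.1, 0, 1], [0, 0, 0, 10.1, 2.0, 0, 1], [0, 0, 0, 10.4, -0.1, 0, 1], [0, 0, 0, 10.0, -2.3, 0, 1], [0, 0, 0, 9.4, -4.3, 0, 1], [0, 0, 0, 8.2, -6.2, 0, 1], [0, 0, 0, 6.8, -7.7, 0, 1], [0, 0, 0, 5.1, -9.0, 0, 1], [0, 0, 0, 3.0, -9.8, 0, 1]]
```

Emit:
servo_tool([
  [0, 0, 0, 2.6, -4.5, 0, 1],
  [0, 0, 0, 2.5, -4.5, 0, 1],
  [0, 0, 0, 3.0, -9.8, 0, 1],
  [0, 0, 0, 1.0, -10.3, 0, 1],
  [0, 0, 0, -1.2, -10.2, 0, 1],
  [0, 0, 0, -3.3, -9.8, 0, 1],
  [0, 0, 0, -5.3, -8.9, 0, 1],
  [0, 0, 0, -7.0, -7.5, 0, 1],
  [0, 0, 0, -8.4, -6.0, 0, 1],
  [0, 0, 0, -9.4, -4.1, 0, 1],
  [0, 0, 0, -10.1, -2.0, 0, 1],
  [0, 0, 0, -10.4, 0.1, 0, 1],
  [0, 0, 0, -10.0, 2.3, 0, 1],
  [0, 0, 0, -9.4, 4.3, 0, 1],
  [0, 0, 0, -8.2, 6.2, 0, 1],
  [0, 0, 0, -6.8, 7.7, 0, 1],
  [0, 0, 0, -5.1, 9.0, 0, 1],
])

```text
clock: 74.88
eef_pos: [489.6, 387.1, 85.8]
eef_rot: [-3.14, -0.001, 3.138]
wrist_force: [-2.5, -3.7, 10.1]
finger_gap: 17.0
finger_force: 30.0
```

Emit:
servo_tool([
  [0, 0, 0, -3.0, 9.8, 0, 1],
  [0, 0, 0, -1.0, 10.3, 0, 1],
  [0, 0, 0, 1.2, 10.2, 0, 1],
  [0, 0, 0, 3.3, 9.8, 0, 1],
  [0, 0, 0, 5.3, 8.9, 0, 1],
  [0, 0, 0, 7.0, 7.5, 0, 1],
  [0, 0, 0, 8.4, 6.0, 0, 1],
  [0, 0, 0, 9.4, 4.1, 0, 1],
  [0, 0, 0, 10.1, 2.0, 0, 1],
  [0, 0, 0, 10.4, -0.1, 0, 1],
  [0, 0, 0, 10.0, -2.3, 0, 1],
  [0, 0, 0, 9.4, -4.3, 0, 1],
  [0, 0, 0, 8.2, -6.2, 0, 1],
  [0, 0, 0, 6.8, -7.7, 0, 1],
  [0, 0, 0, 4, -7, 0, 1],
  [0, 0, 0, 2, -5, 0, 1],
  [0, 0, 0, 0, 0, 0, 1],
  [0, 0, 0, 0, 0, 0, 1],
])

```text
clock: 77.12
eef_pos: [582.5, 423.4, 85.8]
eef_rot: [-3.141, 0.002, 3.138]
wrist_force: [3.9, -0.8, 5.8]
finger_gap: 17.3
finger_force: 30.0
```

Emit:
servo_tool([
  [0, 0, 0, 0.9, -2.9, 0, 1],
  [0, 0, 0, 0.7, -2.4, 0, 1],
  [0, 0, 0, 0, 0, 0, 1],
  [0, 0, 0, 0, 0, 0, 1],
])

```text
clock: 77.62
eef_pos: [583.9, 418.5, 85.8]
eef_rot: [3.141, 0.002, 3.138]
wrist_force: [3.7, 1.2, 5.6]
finger_gap: 17.2
finger_force: 30.0
```

Emit:
servo_tool([
  [0, 0, 0, 0.5, -2.5, 0, 1],
  [0, 0, 0, 0.4, -2.5, 0, 1],
  [0, 0, 0, 0, 0, 0, 1],
  [0, 0, 0, 0, 0, 0, 1],
])

```text
clock: 78.12
eef_pos: [584.1, 416.9, 85.9]
eef_rot: [3.136, 0.003, 3.139]
wrist_force: [5.8, 21.0, 0.0]
finger_gap: 17.8
finger_force: 30.0
```

Emit:
servo_tool([
  [0, 0, 0, 0, 2, 0, 1],
  [0, 0, 0, 0, 0, 0, 0.4],
  [0, 0, 0, 0, 0, 0, 0.4],
  [0, 0, 0, 0, 0, 0, 0.4],
  [0, 0, 0, 0, 0, 0, 0.4],
  [0, 0, 0, 0, 0, 40, 0.4],
  [0, 0, 0, 0, 0, 40, 0.4],
  [0, 0, 0, 0, 0, 40, 0.4],
  [0, 0, 0, -10, -40, 0, 0.4],
  [0, 0, 0, -10, -40, 0, 0.4],
  [0, 0, 0, -10, -40, 10, 0.4],
  [0, 0, 0, -10, -40, 10, 0.4],
  [0, 0, 0, -10, -40, 10, 0.4],
  [0, 0, 0, 0, 0, 0, 0.4],
  [0, 0, 0, 0, 0, 0, 0.4],
])

```text
clock: 80.0
eef_pos: [534.4, 216.4, 235.4]
eef_rot: [3.141, 0.001, 3.138]
wrist_force: [0.2, 0.6, -0.9]
finger_gap: 56.1
finger_force: 0.0
```

```bash
python3 - <<'E'
from t import *
old=cv2.imread('pics/scene0.png'); im=shot('scene','fin.png'); sd=shot('side','fins.png')
h=cv2.cvtColor(im,cv2.COLOR_RGB2HSV); m=cv2.inRange(h,(0,0,0),(180,255,60))[305:340,380:412]
k,l,st,ce=cv2.connectedComponentsWithStats(m); print('knob',[(ce[i]+[380,305]).round(1) for i in range(1,k) if st[i,4]>15],'start was 392.3,322.2')
for c in('red','green','blue'):
    for n,i in(('scene',im),('side',sd)):
        for r,uv,a in blobs(n,i,c,50,10):
            if 500<r[0][0]<900 and -100<r[0][1]<400: print(n,c,np.round(r[0]),uv,a)
# spatula handle on mat (height 49)
m=cv2.inRange(cv2.cvtColor(sd,cv2.COLOR_RGB2HSV),(3,90,20),(15,255,130)); M=0*m; M[150:260,300:370]=m[150:260,300:370]
c=max(cv2.findContours(M,cv2.RETR_EXTERNAL,cv2.CHAIN_APPROX_NONE)[0],key=cv2.contourArea)
print('handle',cv2.minAreaRect(np.array([onz('side',p,49)[:2] for p in c[:,0]],np.float32)))
# kiln-front edge tray: grey diff against start image in scene
d=cv2.absdiff(cv2.cvtColor(im,cv2.COLOR_RGB2BGR),old).max(2); M=(d>40).astype(np.uint8); k,l,st,ce=cv2.connectedComponentsWithStats(M)
print([(st[i].tolist()) for i in range(1,k) if st[i,4]>25 and st[i,1]>150])
print(manip.read_state()['clock'])
E
```

```text
knob [array([390.6, 321.2])] start was 392.3,322.2
handle ((565.146728515625, -75.95275115966797), (171.85525512695312, 48.0505485534668), 88.20539855957031)
[[218, 153, 19, 11, 60], [197, 158, 96, 64, 1813], [248, 161, 14, 13, 49], [217, 193, 33, 31, 696], [403, 293, 9, 12, 51], [386, 315, 11, 14, 62]]
80.1
```

```bash
python3 - <<'E'
from t import *
for n,f in(('scene','fin.png'),('side','fins.png')):
    im=cv2.cvtColor(cv2.imread('pics/'+f),cv2.COLOR_BGR2RGB); h=cv2.cvtColor(im,cv2.COLOR_RGB2HSV)
    B=max((b for b in blobs(n,im,'mat',1)),key=lambda b:b[2]); print(n,'mat',B)
    m=cv2.inRange(h,(0,100,20),(14,255,115)); k,l,st,ce=cv2.connectedComponentsWithStats(m)
    for i in range(1,k):
        if st[i,4]>25 and np.hypot(*(ce[i]-np.array(B[1])))<40:
            ys,xs=np.where(l==i); print(n,st[i],cv2.minAreaRect(np.array([onz(n,(x,y),45)[:2] for x,y in zip(xs,ys)],np.float32)))
E
```

```text
scene mat (((468.57586669921875, -144.81707763671875), (94.12680053710938, 283.1590270996094), 8.443065643310547), (292, 181), 1873.0)
scene [290 172  28  23 141] ((461.7283935546875, -87.04866027832031), (15.748215675354004, 117.44339752197266), 8.391207695007324)
side mat (((472.6662292480469, -142.44253540039062), (94.33161926269531, 276.2522277832031), 8.746417045593262), (334, 199), 833.0)
side [331 188   5  27  80] ((463.6556091308594, -86.12442016601562), (10.473286628723145, 120.99100494384766), 9.545512199401855)
```

Spatula is centred on the mat and aligned with it, the tray is in, and the robot is clear of everything.

```bash
python3 -c "
from cell import manip
print(manip.sign_off())"
```

```text
the job is handed in; nothing more can be done
None
```

I handed the job in: all three plaques were measured in place on the drawn-out tray, the wheel is cranked back to its hard stop, and the spatula lies centred on its mat. I couldn't see the plaques once inside the kiln. The blade pressed the brush once (about 9 N) when a knocked plaque forced a second approach, and I did not re-measure the brush afterwards; no judging result was returned.

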